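# Stack the pin-box bins and hook on the cover

### The arm

A 6-joint arm with a two-finger parallel gripper is mounted at the origin on the work surface. World frame = base frame: x ahead of the robot, y to its left, z up, the work surface at z = 0. Lengths are in mm, angles in rad, forces in N, time in s.
With the tool pointing down it reaches from about 275 to 775 mm from the base axis. Payload 14.6 kg.
Tool frame: the origin (TCP) lies on the centre line of the jaws, within the pads' length; the fingertips stand ctrl.nose_length ahead of it and the grasp point (between the pads) lies 8 mm behind it (ctrl.nose_length is the distance from the TCP to the fingertips, in mm); z points along the fingers, y is the line along which they close (so a half turn about z gives the same grasp; the last joint's range is limited). The gripper opens to 85 mm and grips with 20 to 120 N. Pads are 22 mm wide; open, the fingers measure 114 mm over their backs; the gripper's body (76 mm by 85 mm) begins 54 mm behind the grasp point. The pads swing forward as they close: fully open they stand 13 mm farther back than shut.
Start: joints at [1.138, 0.263, -0.048, 1.259, 0, 1.415], TCP at [143.981, 504.874, 242.278] pointing down, gripper open.
Joint ranges: [-2.65, 2.65], [-0.89, 1.7], [-1.18, 1.37], [-2.13, 2.11], [-1.35, 1.29], [-3.14, 3.14]. Speed limits (rad/s): [1.89, 1.89, 2.57, 2.79, 3.14, 3.14].

### API

Orientations are given as a rotation vector (axis times angle).
In Python, from workcell import ctrl gives the robot as it stands.
- The arm moves only by the tool drive_tool, never from a script. Its argument "commands" is a list of rows, each a list of 3 entries, a list of its own where there are three numbers: the shift along the tool's x, y, z each as a share of 0.25 m, from -1 to 1, then the turn, a rotation vector about the tool's x, y, z each as a share of 2 pi rad, from -1 to 1, then the opening, from 0 (shut) to 1 (fully open). A call has exactly 8 rows; each row is the pose to reach, as a shift and turn from the pose commanded when the call began, along the tool's axes at that moment, turning the shorter way round; what a row does not reach only later rows make up. A row lasts 1/8 s, in which the tool goes at most 62.5 mm and 10.7 degrees, less where a joint would pass 70% of its speed; a pose out of reach is approached as far as the arm can. A call with a number of a shift or a turn outside -1 to 1 is refused whole. A call with a gripper value outside its range is refused whole. The fingers move at their own pace and stop on an object; "grip_force" is the grip in N (left out, the last holds). Time passes only in rows, so rows that repeat a pose let the fingers close, or fill a call up. It gives the time, the measured TCP pose, the force, the opening and the grip force at its end, in the units of the state.
- ctrl.read_state(): the state, without advancing time (a new reading comes with each control period).
- ctrl.camera(name): name is "scene" or "top"; returns a dict with "color" (480x640x3 uint8, blue, green, red), "K" (3x3 intrinsics, pixels), "k1" (the pictures are not rectified: a ray, as slopes to the right and down, at radius r is drawn at 1 + k1 r^2 times it, then the intrinsics apply), "rvec" (rotation vector, rad) and "tvec" (3), from world to camera coordinates, as OpenCV has them. Camera axes: x right, y down, z forward; pixel columns grow to the right and rows downward; lengths in mm; the calibration is good to about 2 mm. A picture is of the moment at which its call begins. There is no depth.
- ctrl.sign_off(): hands the job in; it is judged then, once.
The state is a dict: "clock": time; "qpos": joint angles; "qd": joint speeds; "effort": joint torques, N m; "eef_pos": TCP position; "tcp_rot": TCP orientation; "ft_force": force on the tool from outside, world axes, zero at the start; "wrist_torque": the same for the moment, N m; "finger_gap": opening from 0.0 (shut) to 1.0 (fully open); "grasp_force": force on a finger pad.
Only numpy, scipy, OpenCV 4.12 (cv2) and the standard library are available. Lean on these libraries where they do the work, as an engineer would, in place of code of your own. Each camera call takes 0.05 s, during which the arm holds its last target. There are 200 camera calls.

### The job

Build the covered tower of sewing-room bins: put every red pin box into the green bin, then take the grey bin out of the black one and set it on the green bin turned half round (yellow ends opposite) so that it rests on the ledges instead of nesting. Put every blue box into the grey bin, set the black bin on it, again half turned, and put every white box in. Close the black bin with the white cover, hook under the ledge at its yellow end and swung down until it lies flat inside the rim; leave the other things on the table where they are.

Things in the scene. Friction and masses are not known exactly. Their poses are not given: they have to be found in the camera images.
- lower_bin: Green open stack-nest bin, fixed to the table, 200 (x) x 66 (y) x 56 mm; origin: centre of underside; +x end wall yellow outside. Above a step at z 22-25 it is full size (3 mm walls, inside 194 x 60); below, its foot is narrower: outside 188 x 54, inside 158 x 48, floor 3 thick. A like bin facing the same way nests: origin 34 mm above. Half turned it stacks: 52 mm above, 3 mm play each way.
- lower_bin_yellow_end (a point): Middle of the lower bin's yellow end wall, at own (100, 0, 52) mm. Both bins have white ledges jutting 12 mm inwards from their end walls (|x| 85 to 97), top z 52, underside z 48, 4 mm below the rim: one in the middle of the yellow +x end (22 mm wide), two in the corners of the plain -x end. The foot is cut away to clear them when nested.
- middle_bin: Grey bin of the same shape as the green lower_bin (yellow +x end, same ledges), loose, about 180 g, at the start nested in top_bin on the table. Origin: centre of underside. Grip from above across its 66 mm width, outside the side walls (z 25 to 56).
- middle_bin_yellow_end (a point): Middle of the middle bin's yellow end wall, at own (100, 0, 52) mm. When stacked, it is over the lower bin's plain end.
- top_bin: Black bin of the same shape as the green lower_bin (yellow +x end, same ledges), loose, about 180 g, standing on the table to the robot's right, at the start with middle_bin nested in it. Origin: centre of underside. Gripped like middle_bin.
- top_bin_yellow_end (a point): Middle of the top bin's yellow end wall, at own (100, 0, 52) mm. The cover hooks under the middle ledge just inside this end. When stacked, it is over the middle bin's plain end.
- cover: White cover: plate 188 (x) x 54 (y) x 4 mm, about 90 g, black grip rib on top in its middle (44 along x, 14 in y). Origin: under the plate's centre at the hook's underside. Heights z: tongue 0-4, slot 4-14, plate 14-18, rib 18-40. Bar under x -74 (40 wide in y) lets it stand level. Seated: lies on the three ledges, origin 38 mm above the top bin's, axes parallel, 3 mm play, no catch.
- cover_hook (a point): Tip of the cover's hook, at own (92, 0, 2) mm, under its yellow-striped +x end: stem x 77-81 down from the plate, then tongue out to x 92, 18 wide. Hold with the -x end raised some 0.35 rad, slide the tongue outwards under the top bin's middle ledge (ledge enters the slot), then swing the -x end down. Laid flat without hooking, it cannot go down.
- red_1: Red pin box, a solid block 22 (own x) x 36 (own y) x 30 (z) mm, 45 g, red with a thin white line round it; origin at the centre of its underside. Starts upright on the table; may be absent (None).
- red_2: Red pin box, a solid block 22 (own x) x 36 (own y) x 30 (z) mm, 45 g, red with a thin white line round it; origin at the centre of its underside. Starts upright on the table; may be absent (None).
- red_3: Red pin box, a solid block 22 (own x) x 36 (own y) x 30 (z) mm, 45 g, red with a thin white line round it; origin at the centre of its underside. Starts upright on the table; may be absent (None).
- blue_1: Blue pin box, a solid block 22 (own x) x 36 (own y) x 30 (z) mm, 45 g, blue with a thin white line round it; origin at the centre of its underside. Starts upright on the table; may be absent (None).
- blue_2: Blue pin box, a solid block 22 (own x) x 36 (own y) x 30 (z) mm, 45 g, blue with a thin white line round it; origin at the centre of its underside. Starts upright on the table; may be absent (None).
- white_1: White pin box, a solid block 22 (own x) x 36 (own y) x 30 (z) mm, 45 g, white with a thin black line round it; origin at the centre of its underside. Starts upright on the table; always there.
- white_2: White pin box, a solid block 22 (own x) x 36 (own y) x 30 (z) mm, 45 g, white with a thin black line round it; origin at the centre of its underside. Starts upright on the table; always there.
- bead_jar: Bystander: glass jar with a brown lid, 56 mm across, 90 high. Origin at the centre of its underside. Leave it alone.
- button_tin: Bystander: copper tin, 64 mm across, 28 high. Origin at the centre of its underside. Leave it alone.
- tape_case: Bystander: yellow tape-measure case, 44 mm across, 16 high. Origin at the centre of its underside. Leave it alone.
- scissors: Bystander: scissors, 160 mm long, blades to own +x, 10 mm high. Origin at the centre of its underside. Leave it alone.
- chalk: Bystander: light tile of tailor's chalk, 50 x 40 x 9 mm. Origin at the centre of its underside. Leave it alone.
- wax_block: Bystander: orange block of wax, 50 x 30 x 20 mm. Origin at the centre of its underside. Leave it alone.
Mind the look-alikes: they are no part of the job. What is shaped like the red_2 but turquoise is not meant.

How it is judged:
By the outcome, as a careful person would: the job done as asked, in the order asked, and still so for the second after the job is handed in, with the robot touching nothing.
Of red_1, red_2, red_3 only 2 to 3 are there at a start; the rules pass over those that are not, and their reading is None.
Of blue_1, blue_2 only 1 to 2 are there at a start; the rules pass over those that are not, and their reading is None.
At some moment in a run one of red_1, red_2, red_3, blue_1, blue_2, white_1, white_2, cover may be knocked a few centimetres aside while the robot is not near it.
Once in a run the grip may slacken for a moment while it holds something.
It also fails if it takes over 210 s, if anything falls off the work surface, if the arm or the gripper's body presses on something with over 40 N, if the wrist force passes 120 N, or if a joint passes its speed limit or range.

## Working session

There is one attempt and no reset: what is moved stays moved. The work goes in short steps, Python scripts to look and compute and a tool call to move; the robot and the scene stay as the last step left them, time stands still between calls to the robot, and variables do not carry over. Pictures are saved under pics/ and viewed, at most 16 in all, crops included, and the job is handed in when it is done.

Besides the shell and the picture viewer there is one more tool, called after "Request:" as name([rows], argument=value, ...), one row to a line, values as JSON. drive_tool: Moves the arm, as the interface text tells. Its arguments: {"type":"object","properties":{"commands":{"type":"array","items":{"type":"array"}},"grip_force":{"type":"number"}},"required":["commands"]}

```bash
mkdir -p pics; ls
cat > h.py <<'E'
import numpy as np, cv2
from workcell import ctrl
from scipy.spatial.transform import Rotation as R
def cam(n):
    return ctrl.camera(n)
def ray(c,u,v):
    K=c["K"];k1=c["k1"]
    p=cv2.undistortPoints(np.array([[[u,v]]],float),np.array(K,float),np.array([k1,0,0,0],float))[0,0]
    Rm=cv2.Rodrigues(np.array(c["rvec"],float))[0];t=np.array(c["tvec"],float).ravel()
    return -Rm.T@t, Rm.T@np.array([p[0],p[1],1.])
def onz(c,u,v,z):
    o,d=ray(c,u,v); return o+d*(z-o[2])/d[2]
def proj(c,P):
    return cv2.projectPoints(np.array(P,float).reshape(-1,1,3),np.array(c["rvec"],float),np.array(c["tvec"],float),np.array(c["K"],float),np.array([c["k1"],0,0,0],float))[0][:,0]
E
python3 - <<'E'
from h import *
for n in("scene","top"):
    c=cam(n);cv2.imwrite(f"pics/{n}0.png",c["color"]);o,d=ray(c,320,240);print(n,o.round(),onz(c,320,240,0).round(),c["K"][0][0],c["k1"])
s=ctrl.read_state();print(s,ctrl.nose_length)
E
```

```text
pics
scene [1419.  117.  788.] [426. -22.   0.] 463.8044551172848 -0.07110800430825497
top [471. -13. 969.] [576.  16.   0.] 449.0268400352495 -0.07018892196334423
{'clock': 0.1, 'qpos': array([ 1.13768564e+00,  2.63461195e-01, -4.88026650e-02,  1.25940387e+00,
        7.57156551e-06,  1.41547493e+00]), 'qd': array([ 1.00077398e-05, -1.26836707e-03,  1.73503246e-03,  1.45143961e-03,
       -6.36617850e-04, -4.94395311e-04]), 'effort': array([ 3.16334925e-03, -6.38581538e+01,  3.85060894e+01,  1.01636950e-02,
       -1.68730753e-04,  1.03082377e-05]), 'eef_pos': array([143.89711028, 504.68015758, 241.90637345]), 'tcp_rot': array([-4.34912744e-01, -3.11108026e+00,  1.30641950e-03]), 'ft_force': array([ 0.04828554,  0.0811561 , -0.24188991]), 'wrist_torque': array([-0.01001287,  0.01178637, -0.02667844]), 'grasp_force': 0.0, 'finger_gap': 0.9957502535678333} 11.0
```

View pics/top0.png

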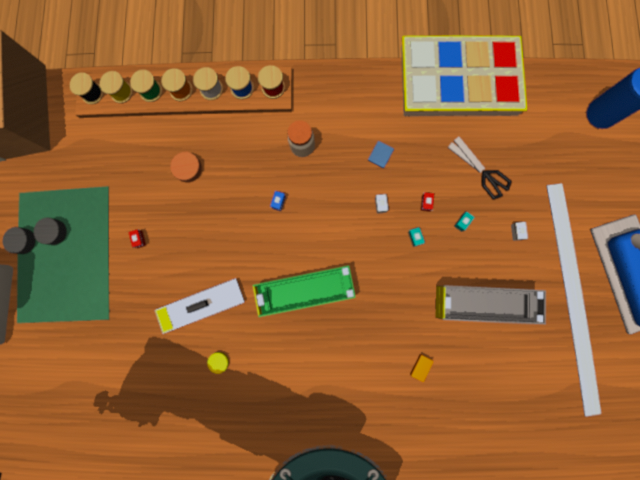

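View pics/scene0.png

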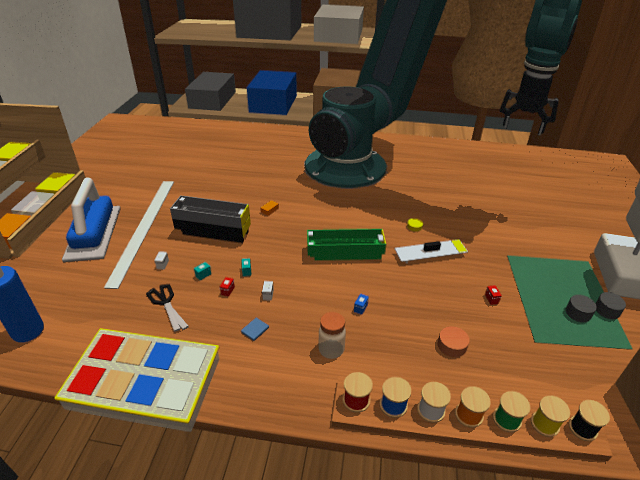

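Top view (up = +x, left = +y): green bin ~(304,290), yellow end left; grey nested in black ~(493,303), yellow end left; cover ~(200,305), yellow left. Reds are at (137,239) and (428,201), blue at (278,201), whites at (381,203) and (521,231), and turquoise look-alikes at (417,237) and (465,221). Scene view agrees, with the gripper parked upper right.

```bash
cat >> h.py <<'E'
def masks(c):
    img=c["color"];h=cv2.cvtColor(img,cv2.COLOR_BGR2HSV);H,S,V=cv2.split(h)
    return {"red":((H<5)|(H>174))&(S>190)&(V>110),"blue":(H>108)&(H<122)&(S>180)&(V>100),
     "white":(S<60)&(V>120),"yellow":(H>24)&(H<34)&(S>150)&(V>110),"green":(H>45)&(H<75)&(S>150)&(V>70)}
def blobs(c,n,amin,amax):
    m=masks(c)[n].astype(np.uint8)*255
    m=cv2.morphologyEx(m,cv2.MORPH_CLOSE,np.ones((3,3),np.uint8))
    out=[]
    for k in cv2.findContours(m,cv2.RETR_EXTERNAL,cv2.CHAIN_APPROX_NONE)[0]:
        a=cv2.contourArea(k)
        if amin<=a<=amax: M=cv2.moments(k); out.append((M["m10"]/M["m00"],M["m01"]/M["m00"],a,k))
    return out
E
python3 - <<'E'
from h import *
C={n:cam(n) for n in("top","scene")}
for n,c in C.items():
    for col in("red","blue","white","yellow","green"):
        for u,v,a,k in blobs(c,col,25,6000): 
            P=onz(c,u,v,15)
            if 200<P[0]<760 and abs(P[1])<480: print(n,col,round(u,1),round(v,1),a,P[:2].round(1))
tiles=[]
for n,u,v in [("top",137,239),("top",428,201),("top",278,201),("top",381,203),("top",521,231),("scene",493,295),("scene",227,286),("scene",361,303),("scene",267,290),("scene",161,260)]:
    tiles.append(cv2.resize(C[n]["color"][v-13:v+13,u-13:u+13],(156,156),interpolation=cv2.INTER_NEAREST))
a=np.vstack([np.hstack(tiles[:5]),np.hstack(tiles[5:])])
cv2.imwrite("pics/m1.png",a)
b=np.vstack([cv2.resize(C["top"]["color"][260:340,150:350],(800,320),interpolation=cv2.INTER_CUBIC),cv2.resize(C["top"]["color"][275:335,420:560],(800,280)[:1]+(280,),interpolation=cv2.INTER_CUBIC)])
cv2.imwrite("pics/m2.png",b[:600])
E
```

```text
top red 135.5 238.6 62.0 [580.3 420.3]
top red 427.7 200.7 130.5 [ 657.3 -216.9]
top white 539.6 319.0 43.0 [ 403.4 -446.5]
top white 260.0 299.5 57.0 [448.2 143.2]
top white 349.4 293.2 30.0 [460.9 -46.4]
top white 488.4 299.6 2029.0 [ 445.3 -338.8]
top white 204.6 303.4 1860.0 [439.8 262.4]
top white 345.1 271.0 29.0 [507.7 -37.6]
top white 521.2 230.3 159.5 [ 591.8 -415.8]
top white 381.4 202.4 159.0 [ 654.5 -117.3]
top yellow 217.5 361.8 290.5 [317.2 232.7]
top yellow 164.1 319.3 183.5 [405.7 350.5]
top yellow 443.5 302.1 35.5 [ 441.  -243.8]
top green 304.0 290.6 2557.5 [466.8  49.7]
scene red 494.0 290.6 70.0 [569.3 424. ]
scene red 226.1 282.8 74.5 [ 647.6 -218.6]
scene white 267.2 286.0 81.0 [ 642.1 -117.8]
scene white 160.2 256.2 66.0 [ 580.3 -417.5]
scene white 424.6 251.2 607.5 [445.6 259.7]
scene yellow 458.4 245.2 81.5 [404.2 351.6]
scene yellow 414.8 222.8 92.5 [320.6 235. ]
scene green 342.6 241.8 397.0 [441.9  41.3]
```

View pics/m1.png

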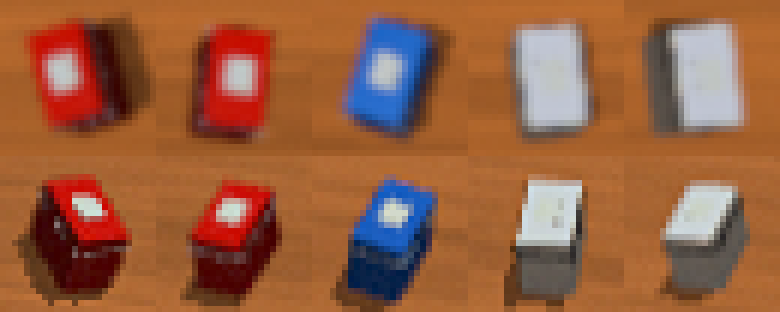

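View pics/m2.png

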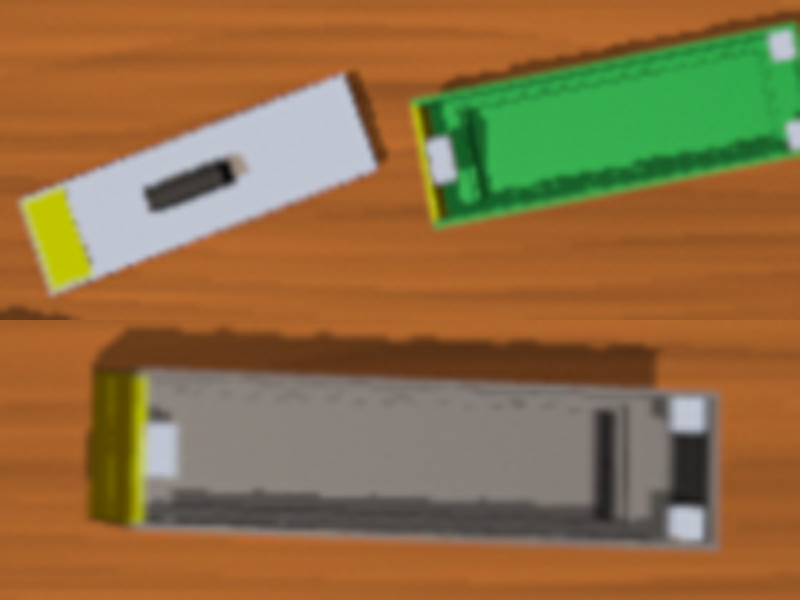

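m1: the boxes' bright top faces are clear in both views, and the centre tiles confirm colours and long axes. m2: cover with its rib at the middle and yellow end left; green bin's ledges (one left, two right); grey bin sits level inside black.

```bash
cat >> h.py <<'E'
def topface(col,c=None,z=30,area=(60,200)):
    """bright top faces in the top view -> list of (xy, axis angle of long side, (w,l))"""
    c=c or cam("top");h=cv2.cvtColor(cv2.resize(c["color"],None,fx=4,fy=4,interpolation=cv2.INTER_CUBIC),cv2.COLOR_BGR2HSV);H,S,V=[x.astype(int) for x in cv2.split(h)]
    m={"red":((H<6)|(H>172))&(S>180)&(V>150),"blue":(H>100)&(H<125)&(S>150)&(V>130),"white":(S<70)&(V>165)}[col].astype(np.uint8)*255
    out=[]
    for k in cv2.findContours(m,cv2.RETR_EXTERNAL,cv2.CHAIN_APPROX_NONE)[0]:
        a=cv2.contourArea(k)/16
        if not area[0]<a<area[1]: continue
        W=np.array([onz(c,(p[0]+.5)/4-.5,(p[1]+.5)/4-.5,z)[:2] for p in k[:,0]])
        if W[:,0].min()<200 or W[:,0].max()>780 or abs(W[:,1]).max()>480: continue
        r=cv2.minAreaRect(W.astype(np.float32)); b=cv2.boxPoints(r);e=[b[1]-b[0],b[2]-b[1]];l=max(e,key=np.linalg.norm)
        out.append((np.array(r[0]).round(1),round(np.arctan2(l[1],l[0])%np.pi,3),np.sort(r[1]).round(1)))
    return out
E
python3 - <<'E'
from h import *
c=cam("top")
for col in("red","blue","white"):
    print(col);[print("  ",*x) for x in topface(col,c)]
print("ledges z52",[(x[0],x[2]) for x in topface("white",c,52,(15,59))])
print("ledges z86",[(x[0],x[2]) for x in topface("white",c,86,(15,59))])
print("cover",topface("white",c,18,(900,3000)))
# green rim
h=cv2.cvtColor(cv2.resize(c["color"],None,fx=4,fy=4,interpolation=cv2.INTER_CUBIC),cv2.COLOR_BGR2HSV);H,S,V=[x.astype(int) for x in cv2.split(h)]
def rect(m,z,box):
    m=m.astype(np.uint8)*255;q=np.zeros_like(m);x0,x1,y0,y1=[4*t for t in box];q[y0:y1,x0:x1]=m[y0:y1,x0:x1]
    k=max(cv2.findContours(q,cv2.RETR_EXTERNAL,cv2.CHAIN_APPROX_NONE)[0],key=cv2.contourArea)
    W=np.array([onz(c,(p[0]+.5)/4-.5,(p[1]+.5)/4-.5,z)[:2] for p in k[:,0]],np.float32);r=cv2.minAreaRect(W);b=cv2.boxPoints(r);l=max(b[1]-b[0],b[2]-b[1],key=np.linalg.norm)
    return np.round(r[0],1),np.round(r[1],1),np.arctan2(l[1],l[0])
print("green rim",rect(((H>22)&(H<85)&(S>100)|(S<70)&(V>150))&(V>50),56,(248,360,255,325)))
print("cover all",rect(((H>22)&(H<36)&(S>150)&(V>120))|((S<70)&(V>120)),18,(140,248,270,340)))
print("grey rim",rect(((S<60)&(V>60))|((H>22)&(H<36)&(V>200)),90,(440,560,275,335)))
E
```

```text
red
   [580.  416.1] 0.292 [20.3 34.4]
   [ 654.9 -214.3] 3.028 [21.1 34.7]
blue
   [659.3 106. ] 2.846 [20.3 35.3]
white
   [ 440.3 -249.2] 3.113 [11.4 23.8]
   [ 590.4 -410.4] 0.073 [21.6 36.7]
   [ 652.4 -115.8] 0.107 [20.9 35.6]
ledges z52 [(array([ 407.4, -429.8]), array([11.4, 13.1])), (array([448.8, 138.1]), array([12.5, 21.3])), (array([ 455. , -432.4]), array([11.4, 13.8])), (array([461.2, -45.3]), array([13. , 14.7])), (array([506.3, -36.5]), array([12.9, 14.8])), (array([578.2, 407. ]), array([ 9.6, 11.8])), (array([ 577.1, -184.8]), array([ 9.9, 12. ])), (array([ 608.9, -285.9]), array([10. , 12.1])), (array([ 651.4, -210.3]), array([ 9.3, 11.6])), (array([656.1, 103.7]), array([ 9.2, 11.5]))]
ledges z86 [(array([ 409.8, -414.3]), array([10.9, 12.6])), (array([449.6, 132.6]), array([12. , 20.5])), (array([ 455.6, -416.9]), array([11. , 13.3])), (array([461.6, -44.1]), array([12.6, 14.2])), (array([505. , -35.6]), array([12.4, 14.3])), (array([574.2, 391.4]), array([ 9.3, 11.4])), (array([ 573.2, -178.4]), array([ 9.5, 11.6])), (array([ 603.8, -275.8]), array([ 9.7, 11.7])), (array([ 644.7, -203. ]), array([ 9. , 11.1])), (array([649.3,  99.4]), array([ 8.8, 11.1]))]
cover [(array([438.7, 264.5]), np.float32(1.937), array([ 55.7, 166.3]))]
green rim (array([466.8,  47.8]), array([ 69.3, 202.9]), np.float32(-1.3773944))
cover all (array([438.3, 265.8]), array([ 56. , 172.2]), np.float32(-1.2057812))
grey rim (array([ 438. , -326.1]), array([195.5,  65. ]), np.float32(1.5165001))
```

```bash
cat >> h.py <<'E'
def down(psi,tilt=None):
    y=np.array([np.cos(psi),np.sin(psi),0]);z=np.array([0,0,-1.]);M=R.from_matrix(np.c_[np.cross(y,z),y,z])
    return M if tilt is None else R.from_rotvec(tilt)*M
def cur():
    s=ctrl.read_state();Rt=R.from_rotvec(s["tcp_rot"]);y=Rt.as_matrix()[:,1]
    print("t",round(s["clock"],2),"tcp",s["eef_pos"].round(1),"psi",round(np.arctan2(y[1],y[0]),3),"gap",round(s["finger_gap"],3),"gf",round(s["grasp_force"],1),"F",s["ft_force"].round(1))
    return s["eef_pos"],Rt
def plan(wps,v=50,w=9.5,base=None):
    """wps: (x,y,z,psi or Rotation,opening[,hold rows][,mm/row]); prints calls of 8 rows"""
    p,Rt=base or cur(); poses=[]
    for wp in wps:
        P=np.array(wp[:3],float);Q=wp[3] if isinstance(wp[3],R) else down(wp[3]);o=wp[4];hold=wp[5] if len(wp)>5 else 0;vv=wp[6] if len(wp)>6 else v
        if poses: p,Rt=poses[-1][:2]
        rv=(Rt.inv()*Q).as_rotvec();n=max(1,int(np.ceil(max(np.linalg.norm(P-p)/vv,np.degrees(np.linalg.norm(rv))/w))))
        for i in range(1,n+1): poses.append((p+(P-p)*i/n,Rt*R.from_rotvec(rv*i/n),o))
        poses+= [poses[-1]]*hold
    p,Rt=base or (None,None)
    if base is None: s=ctrl.read_state();p,Rt=s["eef_pos"],R.from_rotvec(s["tcp_rot"])
    i=0
    while i<len(poses):
        rows=[];
        for q in poses[i:i+8]:
            sh=Rt.inv().apply(q[0]-p)/250;ro=(Rt.inv()*q[1]).as_rotvec()/(2*np.pi)
            if np.abs(sh).max()>1: break
            rows.append([list(map(float,sh.round(3))),list(map(float,ro.round(4))),q[2]])
        i+=len(rows)
        while len(rows)<8: rows.append(rows[-1])
        print(str(rows).replace(" ","").replace("],[[","],\n [[").replace("-0.0,","0,").replace("-0.0]","0]"))
        l=rows[-1];p=p+Rt.apply(np.array(l[0])*250);Rt=Rt*R.from_rotvec(np.array(l[1])*2*np.pi)
E
python3 -c "
from h import *
plan([(580,416,90,1.863,.6),(580,416,14,1.863,.6,1,25)])"
```

```text
t 0.25 tcp [144.  504.8 242.1] psi 1.293 gap 1.0 gf 0.0 F [ 0.3  0.  -1.2]
[[[-0.177,0.014,0.061],[0,0,-0.0091],0.6],
 [[-0.355,0.027,0.122],[0,0,-0.0181],0.6],
 [[-0.532,0.041,0.182],[0,0,-0.0272],0.6],
 [[-0.71,0.055,0.243],[0,0,-0.0363],0.6],
 [[-0.887,0.069,0.304],[0,0,-0.0454],0.6],
 [[-0.887,0.069,0.304],[0,0,-0.0454],0.6],
 [[-0.887,0.069,0.304],[0,0,-0.0454],0.6],
 [[-0.887,0.069,0.304],[0,0,-0.0454],0.6]]
[[[-0.174,-0.037,0.061],[0,0,-0.009],0.6],
 [[-0.349,-0.074,0.122],[0,0,-0.0181],0.6],
 [[-0.523,-0.111,0.183],[0,0,-0.0272],0.6],
 [[-0.697,-0.148,0.243],[0,0,-0.0363],0.6],
 [[-0.871,-0.184,0.304],[-0.0001,0,-0.0453],0.6],
 [[-0.871,-0.184,0.38],[-0.0001,0,-0.0453],0.6],
 [[-0.871,-0.184,0.456],[-0.0001,0,-0.0453],0.6],
 [[-0.871,-0.184,0.532],[-0.0001,0,-0.0453],0.6]]
[[[0.0,0,0.076],[0.0001,0,0],0.6],
 [[0.0,0,0.076],[0.0001,0,0],0.6],
 [[0.0,0,0.076],[0.0001,0,0],0.6],
 [[0.0,0,0.076],[0.0001,0,0],0.6],
 [[0.0,0,0.076],[0.0001,0,0],0.6],
 [[0.0,0,0.076],[0.0001,0,0],0.6],
 [[0.0,0,0.076],[0.0001,0,0],0.6],
 [[0.0,0,0.076],[0.0001,0,0],0.6]]
```

```bash
cat >> h.py <<'E'
def go(*calls,base=None):
    """each call: list of waypoints (x,y,z,psi|R,opening); prints distinct rows + rows needed; base chained between calls"""
    p,Rt=base or cur()
    for c in calls:
        q,Q=p,Rt;print("call")
        for wp in c:
            P=np.array(wp[:3],float);M=wp[3] if isinstance(wp[3],R) else down(wp[3])
            sh=(Rt.inv().apply(P-p)/250).round(3);ro=((Rt.inv()*M).as_rotvec()/(2*np.pi)).round(4)
            n=max(np.linalg.norm(P-q)/60,np.degrees((Q.inv()*M).magnitude())/10.5)
            print("  [%s,%s,%s] x%.1f"%([float(a)+0. for a in sh],[float(a)+0. for a in ro],wp[4],n)," OVER" if abs(sh).max()>1 else "")
            q,Q=P,M
        p,Rt=p+Rt.apply(sh*250),Rt*R.from_rotvec(ro*2*np.pi)
E
python3 -c "
from h import *
go([(360,460,160,1.6,.6)],[(580,416,80,1.863,.6),(580,416,14,1.863,.6)],[(580,416,14,1.863,.05)],[(580,416,100,1.863,.05),(530,250,120,1.8,.05)])"
```

```text
t 0.25 tcp [144.  504.8 242.1] psi 1.293 gap 1.0 gf 0.0 F [ 0.3  0.  -1.2]
call
  [[-0.88, 0.065, 0.328],[-0.0001, 0.0, -0.0489],0.6] x3.9 
call
  [[-0.875, -0.202, 0.32],[0.0, 0.0, -0.0418],0.6] x4.0 
  [[-0.875, -0.202, 0.584],[0.0, 0.0, -0.0418],0.6] x1.1 
call
  [[0.0, 0.0, 0.0],[0.0, 0.0, 0.0],0.05] x0.0 
call
  [[0.0, 0.0, -0.344],[0.0, 0.0, 0.0],0.05] x1.4 
  [[0.383, -0.578, -0.424],[0.0, 0.0, 0.01],0.05] x2.9
```

Request:
drive_tool([
  [[-0.88,0.065,0.328],[0,0,-0.049],0.6],
  [[-0.88,0.065,0.328],[0,0,-0.049],0.6],
  [[-0.88,0.065,0.328],[0,0,-0.049],0.6],
  [[-0.88,0.065,0.328],[0,0,-0.049],0.6],
  [[-0.88,0.065,0.328],[0,0,-0.049],0.6],
  [[-0.88,0.065,0.328],[0,0,-0.049],0.6],
  [[-0.88,0.065,0.328],[0,0,-0.049],0.6],
  [[-0.88,0.065,0.328],[0,0,-0.049],0.6],
], grip_force=40)

```text
clock: 1.25
eef_pos: [359.2, 460.6, 160.8]
tcp_rot: [-0.049, 3.141, 0.001]
ft_force: [-1.1, 0.0, -1.6]
finger_gap: 0.599
grasp_force: 0.0
```

Request:
drive_tool([
  [[-0.875,-0.202,0.32],[0,0,-0.042],0.6],
  [[-0.875,-0.202,0.32],[0,0,-0.042],0.6],
  [[-0.875,-0.202,0.32],[0,0,-0.042],0.6],
  [[-0.875,-0.202,0.32],[0,0,-0.042],0.6],
  [[-0.875,-0.202,0.32],[0,0,-0.042],0.6],
  [[-0.875,-0.202,0.44],[0,0,-0.042],0.6],
  [[-0.875,-0.202,0.53],[0,0,-0.042],0.6],
  [[-0.875,-0.202,0.584],[0,0,-0.042],0.6],
])

```text
clock: 2.25
eef_pos: [579.0, 416.8, 13.9]
tcp_rot: [0.462, -3.107, 0.0]
ft_force: [-0.6, 0.7, 0.5]
finger_gap: 0.597
grasp_force: 0.0
```

Request:
drive_tool([
  [[0,0,0],[0,0,0],0.05],
  [[0,0,0],[0,0,0],0.05],
  [[0,0,0],[0,0,0],0.05],
  [[0,0,0],[0,0,0],0.05],
  [[0,0,0],[0,0,0],0.05],
  [[0,0,-0.1],[0,0,0],0.05],
  [[0,0,-0.3],[0,0,0],0.05],
  [[0,0,-0.4],[0,0,0],0.05],
])

```text
clock: 3.25
eef_pos: [580.9, 416.6, 117.3]
tcp_rot: [-0.46, 3.105, 0.002]
ft_force: [0.2, 0.4, 0.1]
finger_gap: 0.25
grasp_force: 39.2
```

```bash
python3 -c "
from h import *
print(topface('red'))
go([(530,250,114,1.8,.05)],[(460.8,77.7,114,1.764,.05),(460.8,77.7,60,1.764,.05),(460.8,77.7,18,1.764,.05)],[(460.8,77.7,18,1.764,.42),(460.8,77.7,120,1.764,.42)])"
```

```text
[(array([ 654.8, -214.2]), np.float32(3.01), array([21.3, 35. ]))]
t 3.3 tcp [581.6 417.  119.9] psi 1.865 gap 0.248 gf 39.2 F [ 0.8 -0.5  2.1]
call
  [[0.391, -0.58, 0.02],[0.0002, 0.0009, 0.0103],0.05] x2.9 
call
  [[0.426, -0.608, 0.0],[0.0, 0.0, 0.0057],0.05] x3.1 
  [[0.426, -0.608, 0.216],[0.0, 0.0, 0.0057],0.05] x0.9 
  [[0.426, -0.608, 0.384],[0.0, 0.0, 0.0057],0.05] x0.7 
call
  [[0.0, 0.0, 0.0],[0.0, 0.0, 0.0],0.42] x0.0 
  [[0.0, 0.0, -0.408],[0.0, 0.0, 0.0],0.42] x1.7
```

Request:
drive_tool([
  [[0.39,-0.58,0],[0,0,0.01],0.05],
  [[0.39,-0.58,0],[0,0,0.01],0.05],
  [[0.39,-0.58,0],[0,0,0.01],0.05],
  [[0.39,-0.58,0],[0,0,0.01],0.05],
  [[0.39,-0.58,0],[0,0,0.01],0.05],
  [[0.39,-0.58,0],[0,0,0.01],0.05],
  [[0.39,-0.58,0],[0,0,0.01],0.05],
  [[0.39,-0.58,0],[0,0,0.01],0.05],
])

```text
clock: 4.3
eef_pos: [528.9, 249.7, 114.1]
tcp_rot: [0.363, -3.12, 0.0]
ft_force: [0.6, 0.4, -0.4]
finger_gap: 0.252
grasp_force: 39.4
```

```bash
python3 -c "
from h import *
go([(460.8,77.7,114,1.764,.05),(460.8,77.7,60,1.764,.05),(460.8,77.7,18,1.764,.05)],[(460.8,77.7,18,1.764,.42),(460.8,77.7,120,1.764,.42)])
p=ctrl.read_state()['qpos'];print(p.round(2))"
```

```text
t 4.3 tcp [528.9 249.7 114.1] psi 1.803 gap 0.252 gf 39.4 F [ 0.6  0.4 -0.4]
call
  [[0.423, -0.607, 0.0],[0.0, 0.0, 0.0061],0.05] x3.1 
  [[0.423, -0.607, 0.216],[0.0, 0.0, 0.0061],0.05] x0.9 
  [[0.423, -0.607, 0.384],[0.0, 0.0, 0.0061],0.05] x0.7 
call
  [[0.0, 0.0, 0.0],[0.0, 0.0, 0.0],0.42] x0.0 
  [[0.0, 0.0, -0.408],[0.0, 0.0, 0.0],0.42] x1.7 
[ 0.3   0.43 -0.15  0.99  0.    0.07]
```

Request:
drive_tool([
  [[0.423,-0.607,0],[0,0,0.006],0.05],
  [[0.423,-0.607,0],[0,0,0.006],0.05],
  [[0.423,-0.607,0],[0,0,0.006],0.05],
  [[0.423,-0.607,0],[0,0,0.006],0.05],
  [[0.423,-0.607,0.12],[0,0,0.006],0.05],
  [[0.423,-0.607,0.24],[0,0,0.006],0.05],
  [[0.423,-0.607,0.34],[0,0,0.006],0.05],
  [[0.423,-0.607,0.384],[0,0,0.006],0.05],
])

```text
clock: 5.3
eef_pos: [460.6, 77.9, 17.4]
tcp_rot: [0.304, -3.126, -0.0]
ft_force: [-9.9, 2.0, 56.5]
finger_gap: 0.247
grasp_force: 48.0
```

Request:
drive_tool([
  [[0,0,0],[0,0,0],0.05],
  [[0,0,0],[0,0,0],0.42],
  [[0,0,0],[0,0,0],0.42],
  [[0,0,0],[0,0,0],0.42],
  [[0,0,-0.12],[0,0,0],0.42],
  [[0,0,-0.4],[0,0,0],0.42],
  [[0,0,-0.4],[0,0,0],0.42],
  [[0,0,-0.4],[0,0,0],0.42],
])

```text
clock: 6.3
eef_pos: [460.9, 77.3, 118.4]
tcp_rot: [-0.303, 3.126, -0.0]
ft_force: [-0.2, -0.6, 0.3]
finger_gap: 0.419
grasp_force: 0.0
```

```bash
python3 -c "
from h import *
go([(540,-60,116,1.6,.6)],[(654.8,-214.2,90,1.449,.6),(654.8,-214.2,14,1.449,.6)],[(654.8,-214.2,14,1.449,.05),(654.8,-214.2,114,1.449,.05)],[(560,-80,114,1.6,.05)])
c=cam('top');print(topface('red',c),topface('red',c,33))"
```

```text
t 6.3 tcp [460.9  77.3 118.4] psi 1.764 gap 0.419 gf 0.0 F [-0.2 -0.6  0.3]
call
  [[-0.205, -0.6, 0.01],[0.0, 0.0002, 0.0261],0.6] x2.6 
call
  [[-0.441, -0.63, 0.104],[0.0, 0.0, 0.0241],0.6] x3.2 
  [[-0.441, -0.63, 0.408],[0.0, 0.0, 0.0241],0.6] x1.3 
call
  [[0.0, 0.0, 0.0],[0.0, 0.0, 0.0],0.05] x0.0 
  [[0.0, 0.0, -0.4],[0.0, 0.0, 0.0],0.05] x1.7 
call
  [[0.442, 0.487, 0.0],[0.0, 0.0, -0.0241],0.05] x2.7 
[(array([ 654.6, -214. ]), np.float32(3.021), array([21.6, 35.4]))] [(array([ 654.1, -213.4]), np.float32(3.021), array([21.5, 35.3]))]
```

Request:
drive_tool([
  [[-0.205,-0.6,0.01],[0,0,0.026],0.6],
  [[-0.205,-0.6,0.01],[0,0,0.026],0.6],
  [[-0.205,-0.6,0.01],[0,0,0.026],0.6],
  [[-0.205,-0.6,0.01],[0,0,0.026],0.6],
  [[-0.205,-0.6,0.01],[0,0,0.026],0.6],
  [[-0.205,-0.6,0.01],[0,0,0.026],0.6],
  [[-0.205,-0.6,0.01],[0,0,0.026],0.6],
  [[-0.205,-0.6,0.01],[0,0,0.026],0.6],
])

```text
clock: 7.35
eef_pos: [539.7, -59.6, 115.9]
tcp_rot: [-0.048, 3.141, -0.0]
ft_force: [-0.5, -0.4, 0.2]
finger_gap: 0.6
grasp_force: 0.0
```

Request:
drive_tool([
  [[-0.441,-0.63,0.1],[0,0,0.024],0.6],
  [[-0.441,-0.63,0.1],[0,0,0.024],0.6],
  [[-0.441,-0.63,0.1],[0,0,0.024],0.6],
  [[-0.441,-0.63,0.1],[0,0,0.024],0.6],
  [[-0.441,-0.63,0.2],[0,0,0.024],0.6],
  [[-0.441,-0.63,0.3],[0,0,0.024],0.6],
  [[-0.441,-0.63,0.38],[0,0,0.024],0.6],
  [[-0.441,-0.63,0.408],[0,0,0.024],0.6],
])

```text
clock: 8.35
eef_pos: [654.0, -213.2, 12.9]
tcp_rot: [-0.189, -3.134, -0.001]
ft_force: [0.2, -1.1, 0.7]
finger_gap: 0.599
grasp_force: 0.0
```

Request:
drive_tool([
  [[0,0,0],[0,0,0],0.05],
  [[0,0,0],[0,0,0],0.05],
  [[0,0,0],[0,0,0],0.05],
  [[0,0,0],[0,0,0],0.05],
  [[0,0,0],[0,0,0],0.05],
  [[0,0,-0.1],[0,0,0],0.05],
  [[0,0,-0.3],[0,0,0],0.05],
  [[0,0,-0.4],[0,0,0],0.05],
])

```text
clock: 9.35
eef_pos: [655.5, -214.5, 116.7]
tcp_rot: [0.189, 3.133, -0.002]
ft_force: [0.1, -0.5, -0.2]
finger_gap: 0.251
grasp_force: 39.3
```

Request:
drive_tool([
  [[0.442,0.487,0],[0,0,-0.024],0.05],
  [[0.442,0.487,0],[0,0,-0.024],0.05],
  [[0.442,0.487,0],[0,0,-0.024],0.05],
  [[0.442,0.487,0],[0,0,-0.024],0.05],
  [[0.442,0.487,0],[0,0,-0.024],0.05],
  [[0.442,0.487,0],[0,0,-0.024],0.05],
  [[0.442,0.487,0],[0,0,-0.024],0.05],
  [[0.442,0.487,0],[0,0,-0.024],0.05],
])

```text
clock: 10.35
eef_pos: [559.9, -80.4, 113.6]
tcp_rot: [0.046, -3.141, -0.0]
ft_force: [-0.6, -0.0, -1.0]
finger_gap: 0.251
grasp_force: 39.4
```

```bash
python3 -c "
from h import *
go([(472.2,18.8,114,1.764,.05),(472.2,18.8,70,1.764,.05),(472.2,18.8,40,1.764,.05),(472.2,18.8,20,1.764,.05)])
c=cam('top');print(topface('red',c,33,(30,250)))"
```

```text
t 10.35 tcp [559.9 -80.4 113.6] psi 1.6 gap 0.251 gf 39.4 F [-0.6 -0.  -1. ]
call
  [[0.339, 0.407, -0.002],[0.0, 0.0, -0.026],0.05] x2.2 
  [[0.339, 0.407, 0.174],[0.0, 0.0, -0.026],0.05] x0.7 
  [[0.339, 0.407, 0.294],[0.0, 0.0, -0.026],0.05] x0.5 
  [[0.339, 0.407, 0.374],[0.0, 0.0, -0.026],0.05] x0.3 
[(array([462.6,  76. ]), np.float32(0.179), array([20.2, 32.5]))]
```

Request:
drive_tool([
  [[0.339,0.407,0],[0,0,-0.026],0.05],
  [[0.339,0.407,0],[0,0,-0.026],0.05],
  [[0.339,0.407,0],[0,0,-0.026],0.05],
  [[0.339,0.407,0.12],[0,0,-0.026],0.05],
  [[0.339,0.407,0.22],[0,0,-0.026],0.05],
  [[0.339,0.407,0.3],[0,0,-0.026],0.05],
  [[0.339,0.407,0.35],[0,0,-0.026],0.05],
  [[0.339,0.407,0.374],[0,0,-0.026],0.05],
])

```text
clock: 11.4
eef_pos: [472.2, 18.9, 19.9]
tcp_rot: [0.303, -3.127, 0.0]
ft_force: [-0.3, 0.1, -0.4]
finger_gap: 0.249
grasp_force: 39.5
```

Request:
drive_tool([
  [[0,0,0],[0,0,0],0.05],
  [[0,0,0],[0,0,0],0.42],
  [[0,0,0],[0,0,0],0.42],
  [[0,0,0],[0,0,0],0.42],
  [[0,0,-0.12],[0,0,0],0.42],
  [[0,0,-0.4],[0,0,0],0.42],
  [[0,0,-0.6],[0,0,0],0.42],
  [[0,0,-0.6],[0,0,0],0.42],
])

```text
clock: 12.4
eef_pos: [473.9, 19.0, 174.1]
tcp_rot: [-0.303, 3.12, -0.002]
ft_force: [0.2, 0.1, -1.5]
finger_gap: 0.418
grasp_force: 0.0
```

```bash
python3 -c "
from h import *
go([(460,-150,180,.8,1)],[(437.7,-325.8,160,-.053,1)],[(437.7,-325.8,120,-.053,1),(437.7,-325.8,90,-.053,1),(437.7,-325.8,69,-.053,1)])"
```

```text
t 12.4 tcp [473.9  19.  174.1] psi 1.764 gap 0.418 gf 0.0 F [ 0.2  0.1 -1.5]
call
  [[0.184, -0.653, -0.023],[0.0002, 0.0011, 0.1535],1] x5.3 
call
  [[-0.426, -0.567, 0.08],[0.0, 0.0, 0.1357],1] x4.7 
call
  [[0.001, 0.0, 0.16],[0.0, 0.0, 0.0],1] x0.7 
  [[0.001, 0.0, 0.28],[0.0, 0.0, 0.0],1] x0.5 
  [[0.001, 0.0, 0.364],[0.0, 0.0, 0.0],1] x0.3
```

Request:
drive_tool([
  [[0.184,-0.653,0],[0,0,0.1535],1],
  [[0.184,-0.653,0],[0,0,0.1535],1],
  [[0.184,-0.653,0],[0,0,0.1535],1],
  [[0.184,-0.653,0],[0,0,0.1535],1],
  [[0.184,-0.653,0],[0,0,0.1535],1],
  [[0.184,-0.653,0],[0,0,0.1535],1],
  [[0.184,-0.653,0],[0,0,0.1535],1],
  [[0.184,-0.653,0],[0,0,0.1535],1],
])

```text
clock: 13.4
eef_pos: [458.2, -149.7, 170.1]
tcp_rot: [-1.177, -2.912, -0.0]
ft_force: [0.1, -0.1, -0.2]
finger_gap: 1.0
grasp_force: 0.0
```

```bash
python3 -c "
from h import *
c=cam('top');print('red',topface('red',c,33,(30,250)))
print('blue',topface('blue',c));print('white',topface('white',c))
print([(x[0]) for x in topface('white',c,86,(15,90))])
cv2.imwrite('pics/t2.png',cv2.resize(c['color'][240:360,120:560],(800,218)))
go([(437.7,-325.8,160,-.053,1)],[(437.7,-325.8,120,-.053,1),(437.7,-325.8,90,-.053,1),(437.7,-325.8,69,-.053,1)])"
```

```text
red [(array([462.2,  76. ]), np.float32(0.179), array([20.2, 33.2])), (array([472.9,  18.2]), np.float32(0.193), array([19.3, 33.6]))]
blue [(array([659. , 105.7]), np.float32(2.848), array([20.8, 35.8]))]
white [(array([448.2, 141.5]), np.float32(0.263), array([13.6, 23.4])), (array([ 590.1, -410. ]), np.float32(0.086), array([22.5, 37.3])), (array([ 652.1, -116.1]), np.float32(0.121), array([23. , 36.5]))]
[array([449.6, 132.3]), array([462.2,  72. ]), array([461.7, -43.9]), array([472.5,  16.9]), array([505. , -35.6]), array([ 573.2, -178.4]), array([649.2,  99.4])]
t 13.45 tcp [ 458.2 -149.7  170.2] psi 0.802 gap 0.999 gf 0.0 F [ 1.  -0.3  0.3]
call
  [[-0.431, -0.563, 0.041],[0.0, 0.0, 0.1361],1] x4.7 
call
  [[0.0, 0.0, 0.16],[0.0, 0.0, 0.0],1] x0.7 
  [[0.0, 0.0, 0.28],[0.0, 0.0, 0.0],1] x0.5 
  [[0.0, 0.0, 0.364],[0.0, 0.0, 0.0],1] x0.3
```

View pics/t2.png

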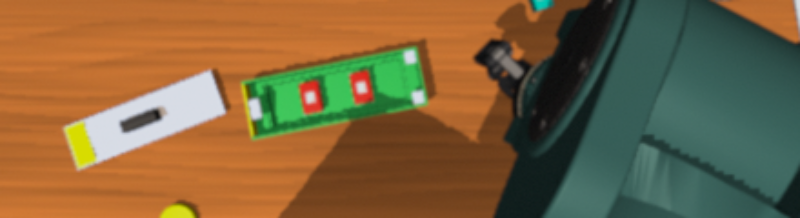

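t2: both red boxes stand in the green bin at (311,97) and (362,87) in the crop; the cover is undisturbed.

Request:
drive_tool([
  [[-0.431,-0.563,0.04],[0,0,0.136],1],
  [[-0.431,-0.563,0.04],[0,0,0.136],1],
  [[-0.431,-0.563,0.04],[0,0,0.136],1],
  [[-0.431,-0.563,0.04],[0,0,0.136],1],
  [[-0.431,-0.563,0.04],[0,0,0.136],1],
  [[-0.431,-0.563,0.04],[0,0,0.136],1],
  [[-0.431,-0.563,0.04],[0,0,0.136],1],
  [[-0.431,-0.563,0.04],[0,0,0.136],1],
])

```text
clock: 14.45
eef_pos: [437.5, -325.8, 160.3]
tcp_rot: [2.279, 2.162, 0.0]
ft_force: [-0.1, -0.4, -0.8]
finger_gap: 1.0
grasp_force: 0.0
```

Request:
drive_tool([
  [[0,0,0.1],[0,0,0],1],
  [[0,0,0.2],[0,0,0],1],
  [[0,0,0.3],[0,0,0],1],
  [[0,0,0.34],[0,0,0],1],
  [[0,0,0.36],[0,0,0],1],
  [[0,0,0.36],[0,0,0],1],
  [[0,0,0.36],[0,0,0],1],
  [[0,0,0.36],[0,0,0],1],
])

```text
clock: 15.45
eef_pos: [437.6, -326.1, 70.7]
tcp_rot: [2.281, 2.159, 0.0]
ft_force: [-0.6, 0.1, -0.7]
finger_gap: 1.001
grasp_force: 0.0
```

Request:
drive_tool([
  [[0,0,0],[0,0,0],0.4],
  [[0,0,0],[0,0,0],0.4],
  [[0,0,0],[0,0,0],0.4],
  [[0,0,0],[0,0,0],0.4],
  [[0,0,0],[0,0,0],0.4],
  [[0,0,0],[0,0,0],0.4],
  [[0,0,0],[0,0,0],0.4],
  [[0,0,0],[0,0,0],0.4],
])

```text
clock: 16.45
eef_pos: [437.6, -326.1, 70.7]
tcp_rot: [2.281, 2.159, 0.0]
ft_force: [-0.5, 0.9, 6.1]
finger_gap: 0.767
grasp_force: 44.6
```

```bash
python3 -c "
from h import *
p,Rt=cur()"
```

```text
t 16.45 tcp [ 437.6 -326.1   70.7] psi -0.055 gap 0.767 gf 44.6 F [-0.5  0.9  6.1]
```

Request:
drive_tool([
  [[0,0,-0.02],[0,0,0],0.4],
  [[0,0,-0.06],[0,0,0],0.4],
  [[0,0,-0.12],[0,0,0],0.4],
  [[0,0,-0.2],[0,0,0],0.4],
  [[0,0,-0.3],[0,0,0],0.4],
  [[0,0,-0.4],[0,0,0],0.4],
  [[0,0,-0.5],[0,0,0],0.4],
  [[0,0,-0.5],[0,0,0],0.4],
], grip_force=60)

```text
clock: 17.45
eef_pos: [437.9, -326.5, 197.0]
tcp_rot: [2.279, 2.158, 0.0]
ft_force: [-0.5, 0.1, -2.7]
finger_gap: 0.758
grasp_force: 67.6
```

```bash
python3 -c "
from h import *
c=cam('scene');cv2.imwrite('pics/s3.png',cv2.resize(c['color'][120:300,120:400],(700,450)))
y=1.764
b=(466.5,48.2)
go([(440,-290,195,.3,.4)],[(480,-150,195,1.5,.4)],[(470,0,195,2.7,.4)],[(466.5,48.2,195,3.335,.4)])"
```

```text
t 17.5 tcp [ 437.6 -326.1  195.7] psi -0.055 gap 0.758 gf 67.6 F [-0.2  0.3 -3.1]
call
  [[0.145, 0.002, 0.003],[0.0001, 0.0002, -0.0565],0.4] x1.9 
call
  [[0.487, 0.318, 0.0],[0.0, 0.0, -0.1909],0.4] x6.5 
call
  [[0.082, 0.596, 0.0],[0.0, 0.0, -0.191],0.4] x6.5 
call
  [[-0.168, 0.096, 0.0],[0.0, 0.0, -0.1011],0.4] x3.5
```

View pics/s3.png

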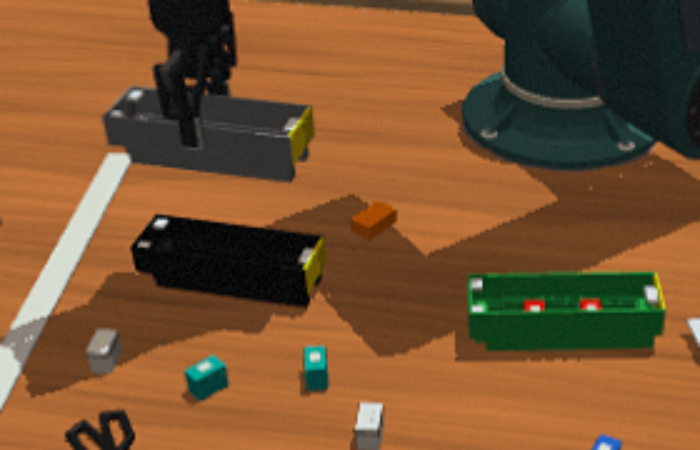

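s3: grey bin hangs level in the gripper (yellow right, crop ~(205,135)); black stays on the table; green holds two reds.

Request:
drive_tool([
  [[0.145,0,0],[0,0,-0.0565],0.4],
  [[0.145,0,0],[0,0,-0.0565],0.4],
  [[0.145,0,0],[0,0,-0.0565],0.4],
  [[0.145,0,0],[0,0,-0.0565],0.4],
  [[0.145,0,0],[0,0,-0.0565],0.4],
  [[0.145,0,0],[0,0,-0.0565],0.4],
  [[0.145,0,0],[0,0,-0.0565],0.4],
  [[0.145,0,0],[0,0,-0.0565],0.4],
])

```text
clock: 18.5
eef_pos: [439.4, -289.8, 195.3]
tcp_rot: [1.865, 2.528, -0.0]
ft_force: [-0.6, -0.2, -1.2]
finger_gap: 0.763
grasp_force: 67.5
```

Request:
drive_tool([
  [[0.06,0.04,0],[0,0,-0.025],0.4],
  [[0.12,0.08,0],[0,0,-0.05],0.4],
  [[0.19,0.13,0],[0,0,-0.077],0.4],
  [[0.27,0.17,0],[0,0,-0.104],0.4],
  [[0.34,0.22,0],[0,0,-0.132],0.4],
  [[0.41,0.27,0],[0,0,-0.16],0.4],
  [[0.487,0.318,0],[0,0,-0.191],0.4],
  [[0.487,0.318,0],[0,0,-0.191],0.4],
])

```text
clock: 19.5
eef_pos: [479.5, -148.9, 195.3]
tcp_rot: [0.107, 3.14, 0.0]
ft_force: [-0.0, -0.6, -1.9]
finger_gap: 0.761
grasp_force: 67.5
```

Request:
drive_tool([
  [[0.01,0.08,0],[0,0,-0.025],0.4],
  [[0.02,0.16,0],[0,0,-0.05],0.4],
  [[0.03,0.24,0],[0,0,-0.077],0.4],
  [[0.05,0.32,0],[0,0,-0.104],0.4],
  [[0.06,0.41,0],[0,0,-0.132],0.4],
  [[0.07,0.5,0],[0,0,-0.16],0.4],
  [[0.082,0.596,0],[0,0,-0.191],0.4],
  [[0.082,0.596,0],[0,0,-0.191],0.4],
])

```text
clock: 20.5
eef_pos: [469.2, 0.6, 195.3]
tcp_rot: [1.681, -2.654, 0.0]
ft_force: [0.1, 0.3, -2.0]
finger_gap: 0.76
grasp_force: 67.5
```

Request:
drive_tool([
  [[-0.04,0.02,0],[0,0,-0.025],0.4],
  [[-0.08,0.05,0],[0,0,-0.05],0.4],
  [[-0.12,0.08,0],[0,0,-0.077],0.4],
  [[-0.168,0.096,0],[0,0,-0.101],0.4],
  [[-0.168,0.096,0],[0,0,-0.101],0.4],
  [[-0.168,0.096,0],[0,0,-0.101],0.4],
  [[-0.168,0.096,0],[0,0,-0.101],0.4],
  [[-0.168,0.096,0],[0,0,-0.101],0.4],
])

```text
clock: 21.5
eef_pos: [465.6, 48.0, 195.3]
tcp_rot: [-2.424, 1.999, -0.0]
ft_force: [0.5, 0.1, -2.0]
finger_gap: 0.76
grasp_force: 67.5
```

```bash
python3 -c "
from h import *
c=cam('scene');cv2.imwrite('pics/s4.png',cv2.resize(c['color'][100:300,240:480],(720,600)))
go([(466.5,48.2,120,3.335,.4)],[(466.5,48.2,89.5,3.335,.4)])"
```

```text
t 21.55 tcp [465.6  48.1 195.3] psi -2.95 gap 0.764 gf 67.5 F [ 0.4 -0.1 -1.8]
call
  [[0.0, -0.004, 0.301],[0.0, 0.0, -0.0002],0.4] x1.3 
call
  [[0.0, 0.0, 0.122],[0.0, 0.0, 0.0],0.4] x0.5
```

View pics/s4.png

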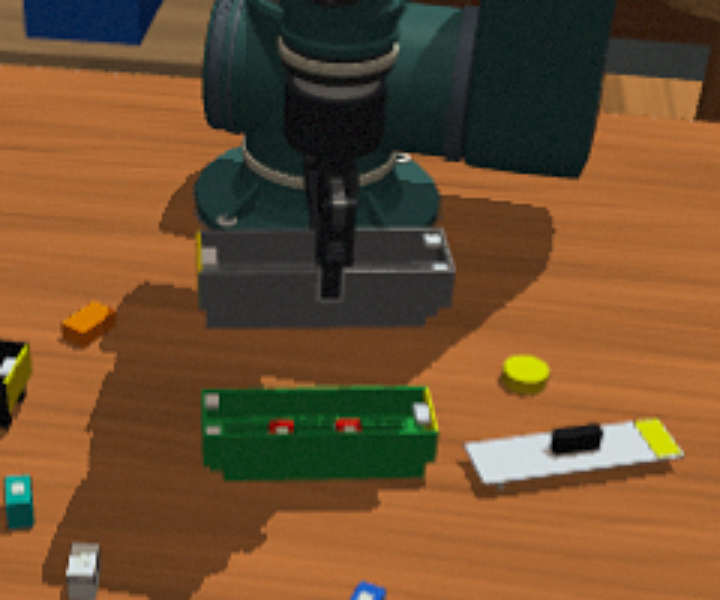

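s4: grey bin is over the green one, level, its yellow end at left (~(200,255)) opposite green's at right (~(430,410)).

Request:
drive_tool([
  [[0,-0.004,0.06],[0,0,0],0.4],
  [[0,-0.004,0.12],[0,0,0],0.4],
  [[0,-0.004,0.18],[0,0,0],0.4],
  [[0,-0.004,0.24],[0,0,0],0.4],
  [[0,-0.004,0.3],[0,0,0],0.4],
  [[0,-0.004,0.34],[0,0,0],0.4],
  [[0,-0.004,0.36],[0,0,0],0.4],
  [[0,-0.004,0.36],[0,0,0],0.4],
])

```text
clock: 22.55
eef_pos: [466.5, 48.6, 105.3]
tcp_rot: [2.425, -1.997, -0.0]
ft_force: [-0.2, -1.1, -1.4]
finger_gap: 0.759
grasp_force: 67.5
```

Request:
drive_tool([
  [[0,0,0.01],[0,0,0],0.4],
  [[0,0,0.02],[0,0,0],0.4],
  [[0,0,0.03],[0,0,0],0.4],
  [[0,0,0.04],[0,0,0],0.4],
  [[0,0,0.05],[0,0,0],0.4],
  [[0,0,0.06],[0,0,0],0.4],
  [[0,0,0.06],[0,0,0],0.4],
  [[0,0,0.06],[0,0,0],0.4],
])

```text
clock: 23.55
eef_pos: [466.6, 48.6, 90.3]
tcp_rot: [-2.426, 1.996, 0.0]
ft_force: [0.5, 1.1, -1.6]
finger_gap: 0.761
grasp_force: 67.5
```

Request:
drive_tool([
  [[0,0,0.003],[0,0,0],0.4],
  [[0,0,0.006],[0,0,0],0.4],
  [[0,0,0.006],[0,0,0],0.4],
  [[0,0,0.006],[0,0,0],1],
  [[0,0,0.006],[0,0,0],1],
  [[0,0,0.006],[0,0,0],1],
  [[0,0,0.006],[0,0,0],1],
  [[0,0,0.006],[0,0,0],1],
])

```text
clock: 24.55
eef_pos: [466.6, 48.6, 88.8]
tcp_rot: [2.426, -1.997, -0.0]
ft_force: [0.2, 1.0, -0.6]
finger_gap: 1.002
grasp_force: 0.0
```

Request:
drive_tool([
  [[0,0,-0.1],[0,0,0],1],
  [[0,0,-0.2],[0,0,0],1],
  [[0,0,-0.3],[0,0,0],0.6],
  [[0,0,-0.4],[0,0,0],0.6],
  [[0,0,-0.4],[0,0,0],0.6],
  [[0,0,-0.4],[0,0,0],0.6],
  [[0,0,-0.4],[0,0,0],0.6],
  [[0,0,-0.4],[0,0,0],0.6],
], grip_force=40)

```text
clock: 25.55
eef_pos: [466.3, 48.6, 188.3]
tcp_rot: [2.425, -1.996, -0.001]
ft_force: [0.2, 0.7, -0.4]
finger_gap: 0.599
grasp_force: 0.0
```

```bash
python3 -c "
from h import *
c=cam('top');print('blue',topface('blue',c),'ledges',[x[0] for x in topface('white',c,104,(15,90))])
go([(560,80,170,4.0,.6)],[(659,105.7,100,4.416,.6)],[(659,105.7,60,4.416,.6),(659,105.7,14,4.416,.6)])
print(ctrl.read_state()['qpos'].round(2))"
```

```text
blue [(array([658.9, 105.7]), np.float32(2.844), array([20.9, 35.9]))] ledges [array([ 413.5, -391.6]), array([ 444. , -222.2]), array([ 456.4, -394. ]), array([482.4, -43.6]), array([ 571.1, -175. ]), array([ 601.1, -270.3]), array([645.7,  97.2])]
t 25.6 tcp [466.4  48.6 188.3] psi -2.948 gap 0.599 gf 0.0 F [0.5 0.6 1.4]
call
  [[-0.051, -0.392, 0.073],[0.0001, 0.0001, -0.1058],0.6] x3.6 
call
  [[0.232, -0.337, 0.28],[0.0, 0.0, -0.0662],0.6] x2.3 
call
  [[0.0, 0.0, 0.16],[0.0, 0.0, 0.0],0.6] x0.7 
  [[0.0, 0.0, 0.344],[0.0, 0.0, 0.0],0.6] x0.8 
[-0.07  0.19 -0.29  1.08 -0.   -1.83]
```

```bash
python3 -c "
from h import *
go([(560,80,180,2.2,.6)],[(659,105.7,100,1.275,.6)],[(659,105.7,60,1.275,.6),(659,105.7,14,1.275,.6)])"
```

```text
t 25.6 tcp [466.4  48.6 188.3] psi -2.948 gap 0.599 gf 0.0 F [0.5 0.6 1.4]
call
  [[-0.051, -0.392, 0.033],[0.0001, 0.0, 0.1806],0.6] x6.2 
call
  [[-0.381, -0.15, 0.32],[0.0, 0.0, 0.1473],0.6] x5.0 
call
  [[0.0, 0.0, 0.16],[0.0, 0.0, 0.0],0.6] x0.7 
  [[0.0, 0.0, 0.344],[0.0, 0.0, 0.0],0.6] x0.8
```

Request:
drive_tool([
  [[-0.051,-0.392,0.033],[0,0,0.18],0.6],
  [[-0.051,-0.392,0.033],[0,0,0.18],0.6],
  [[-0.051,-0.392,0.033],[0,0,0.18],0.6],
  [[-0.051,-0.392,0.033],[0,0,0.18],0.6],
  [[-0.051,-0.392,0.033],[0,0,0.18],0.6],
  [[-0.051,-0.392,0.033],[0,0,0.18],0.6],
  [[-0.051,-0.392,0.033],[0,0,0.18],0.6],
  [[-0.051,-0.392,0.033],[0,0,0.18],0.6],
])

```text
clock: 26.6
eef_pos: [560.3, 79.9, 180.4]
tcp_rot: [0.984, -2.983, -0.0]
ft_force: [0.4, -0.2, -0.7]
finger_gap: 0.598
grasp_force: 0.0
```

Request:
drive_tool([
  [[-0.381,-0.15,0.32],[0,0,0.148],0.6],
  [[-0.381,-0.15,0.32],[0,0,0.148],0.6],
  [[-0.381,-0.15,0.32],[0,0,0.148],0.6],
  [[-0.381,-0.15,0.32],[0,0,0.148],0.6],
  [[-0.381,-0.15,0.32],[0,0,0.148],0.6],
  [[-0.381,-0.15,0.32],[0,0,0.148],0.6],
  [[-0.381,-0.15,0.32],[0,0,0.148],0.6],
  [[-0.381,-0.15,0.32],[0,0,0.148],0.6],
])

```text
clock: 27.6
eef_pos: [659.3, 106.1, 100.6]
tcp_rot: [0.46, 3.108, 0.0]
ft_force: [-0.2, -0.1, -1.1]
finger_gap: 0.603
grasp_force: 0.0
```

```bash
python3 -c "
from h import *
c=cam('top');print('red',topface('red',c),'blue',topface('blue',c),'ledges',[x[0] for x in topface('white',c,104,(15,90))])
go([(659,105.7,60,1.275,.6),(659,105.7,14,1.275,.6)])"
```

```text
red [] blue [] ledges [array([ 413.5, -391.8]), array([ 444.2, -222.4]), array([ 456.2, -393.8]), array([482.3, -43.2]), array([ 571.1, -175. ]), array([ 601.1, -270.4])]
t 27.65 tcp [659.2 106.1 100.6] psi 1.276 gap 0.596 gf 0.0 F [0.5 0.3 0.4]
call
  [[0.0, -0.002, 0.162],[0.0, 0.0, 0.0002],0.6] x0.7 
  [[0.0, -0.002, 0.346],[0.0, 0.0, 0.0002],0.6] x0.8
```

Request:
drive_tool([
  [[0,0,0.1],[0,0,0],0.6],
  [[0,0,0.2],[0,0,0],0.6],
  [[0,0,0.28],[0,0,0],0.6],
  [[0,0,0.33],[0,0,0],0.6],
  [[0,0,0.346],[0,0,0],0.6],
  [[0,0,0.346],[0,0,0],0.6],
  [[0,0,0.346],[0,0,0],0.05],
  [[0,0,0.346],[0,0,0],0.05],
])

```text
clock: 28.65
eef_pos: [659.7, 106.1, 14.8]
tcp_rot: [0.464, 3.106, 0.0]
ft_force: [-0.8, 0.7, -0.6]
finger_gap: 0.248
grasp_force: 39.2
```

Request:
drive_tool([
  [[0,0,0],[0,0,0],0.05],
  [[0,0,0],[0,0,0],0.05],
  [[0,0,0],[0,0,0],0.05],
  [[0,0,-0.1],[0,0,0],0.05],
  [[0,0,-0.3],[0,0,0],0.05],
  [[0,0,-0.5],[0,0,0],0.05],
  [[0,0,-0.64],[0,0,0],0.05],
  [[0,0,-0.64],[0,0,0],0.05],
])

```text
clock: 29.65
eef_pos: [660.4, 106.1, 176.9]
tcp_rot: [0.464, 3.103, 0.001]
ft_force: [0.3, -0.2, -1.4]
finger_gap: 0.251
grasp_force: 39.2
```

```bash
python3 -c "
from h import *
go([(560,76,174,1.5,.05)],[(466.5,48.2,174,1.764,.05)],[(466.5,48.2,72,1.764,.05)])"
```

```text
t 29.65 tcp [660.4 106.1 176.9] psi 1.274 gap 0.251 gf 39.2 F [ 0.3 -0.2 -1.4]
call
  [[0.349, -0.233, 0.01],[0.0002, 0.0007, -0.0359],0.05] x1.7 
call
  [[0.365, -0.137, 0.0],[0.0, 0.0, -0.0421],0.05] x1.6 
call
  [[0.0, 0.0, 0.408],[0.0, 0.0, 0.0],0.05] x1.7
```

Request:
drive_tool([
  [[0.349,-0.233,0],[0,0,-0.036],0.05],
  [[0.349,-0.233,0],[0,0,-0.036],0.05],
  [[0.349,-0.233,0],[0,0,-0.036],0.05],
  [[0.349,-0.233,0],[0,0,-0.036],0.05],
  [[0.349,-0.233,0],[0,0,-0.036],0.05],
  [[0.349,-0.233,0],[0,0,-0.036],0.05],
  [[0.349,-0.233,0],[0,0,-0.036],0.05],
  [[0.349,-0.233,0],[0,0,-0.036],0.05],
])

```text
clock: 30.65
eef_pos: [558.9, 75.9, 173.9]
tcp_rot: [-0.111, -3.14, 0.0]
ft_force: [0.2, -0.2, -1.0]
finger_gap: 0.25
grasp_force: 39.2
```

```bash
python3 -c "
from h import *
go([(466.5,48.2,174,1.764,.05)],[(466.5,48.2,72,1.764,.05)])
c=cam('top');print('ledges',[x[0] for x in topface('white',c,104,(15,90))])"
```

```text
t 30.65 tcp [558.9  75.9 173.9] psi 1.5 gap 0.25 gf 39.2 F [ 0.2 -0.2 -1. ]
call
  [[0.361, -0.137, 0.0],[0.0, 0.0, -0.042],0.05] x1.6 
call
  [[0.0, 0.0, 0.408],[0.0, 0.0, 0.0],0.05] x1.7 
ledges [array([ 413.5, -391.6]), array([ 444.2, -222.5]), array([ 456.2, -394. ]), array([482.3, -43.3]), array([ 571.1, -175. ]), array([ 601.1, -270.4])]
```

Request:
drive_tool([
  [[0.362,-0.142,0],[0,0,-0.042],0.05],
  [[0.362,-0.142,0],[0,0,-0.042],0.05],
  [[0.362,-0.142,0],[0,0,-0.042],0.05],
  [[0.362,-0.142,0],[0,0,-0.042],0.05],
  [[0.362,-0.142,0.12],[0,0,-0.042],0.05],
  [[0.362,-0.142,0.22],[0,0,-0.042],0.05],
  [[0.362,-0.142,0.3],[0,0,-0.042],0.05],
  [[0.362,-0.142,0.3],[0,0,-0.042],0.05],
])

```text
clock: 31.7
eef_pos: [466.1, 47.1, 98.0]
tcp_rot: [0.303, -3.125, -0.001]
ft_force: [0.0, 0.1, 0.5]
finger_gap: 0.249
grasp_force: 39.3
```

Request:
drive_tool([
  [[0,0,0.04],[0,0,0],0.05],
  [[0,0,0.08],[0,0,0],0.05],
  [[0,0,0.108],[0,0,0],0.05],
  [[0,0,0.108],[0,0,0],0.05],
  [[0,0,0.108],[0,0,0],0.42],
  [[0,0,0.108],[0,0,0],0.42],
  [[0,0,0.108],[0,0,0],0.42],
  [[0,0,0.108],[0,0,0],0.42],
])

```text
clock: 32.7
eef_pos: [466.1, 46.8, 72.1]
tcp_rot: [-0.303, 3.127, -0.0]
ft_force: [0.2, 0.8, 0.6]
finger_gap: 0.42
grasp_force: 0.0
```

Request:
drive_tool([
  [[0,0,-0.1],[0,0,0],0.42],
  [[0,0,-0.3],[0,0,0],0.42],
  [[0,0,-0.5],[0,0,0],0.42],
  [[0,0,-0.5],[0,0,0],0.42],
  [[0,0,-0.5],[0,0,0],0.42],
  [[0,0,-0.5],[0,0,0],0.42],
  [[0,0,-0.5],[0,0,0],0.42],
  [[0,0,-0.5],[0,0,0],0.42],
])

```text
clock: 33.7
eef_pos: [465.8, 46.8, 196.6]
tcp_rot: [0.303, -3.126, -0.0]
ft_force: [-0.4, 0.0, 0.1]
finger_gap: 0.42
grasp_force: 0.0
```

```bash
python3 -c "
from h import *
go([(450,-130,190,.9,1)],[(437.7,-325.8,140,-.05,1)])"
```

```text
t 33.7 tcp [465.8  46.8 196.6] psi 1.764 gap 0.42 gf 0.0 F [-0.4  0.   0.1]
call
  [[0.198, -0.682, 0.026],[0.0, -0.0001, 0.1375],1] x4.7 
call
  [[-0.448, -0.644, 0.201],[0.0, 0.0, 0.1512],1] x5.2
```

Request:
drive_tool([
  [[0.198,-0.682,0.026],[0,0,0.1375],1],
  [[0.198,-0.682,0.026],[0,0,0.1375],1],
  [[0.198,-0.682,0.026],[0,0,0.1375],1],
  [[0.198,-0.682,0.026],[0,0,0.1375],1],
  [[0.198,-0.682,0.026],[0,0,0.1375],1],
  [[0.198,-0.682,0.026],[0,0,0.1375],1],
  [[0.198,-0.682,0.026],[0,0,0.1375],1],
  [[0.198,-0.682,0.026],[0,0,0.1375],1],
])

```text
clock: 34.7
eef_pos: [450.2, -129.8, 190.5]
tcp_rot: [-1.031, -2.968, -0.0]
ft_force: [0.1, -0.6, -0.4]
finger_gap: 1.0
grasp_force: 0.0
```

```bash
python3 -c "
from h import *
c=cam('top')
print('L104',[(x[0],x[2]) for x in topface('white',c,104,(12,100))])
print('L52',[(x[0],x[2]) for x in topface('white',c,52,(12,100))])
print('blue',topface('blue',c,85,(30,200)),'white',topface('white',c))
cv2.imwrite('pics/t5.png',cv2.resize(c['color'][240:360,150:590],(800,218)))
cv2.imwrite('pics/t5.png',np.vstack([cv2.resize(c['color'][250:330,150:390],(780,260),interpolation=2),cv2.resize(c['color'][250:350,390:590],(780,300),interpolation=2)]))
cur()"
```

```text
L104 [(array([423.9, 130.9]), array([17. , 17.1])), (array([453. , 126.6]), array([ 4.9, 28.6])), (array([466.3,  45. ]), array([ 9.4, 11.6])), (array([471.4, 140.2]), array([16.9, 17.2])), (array([ 572. , -173.7]), array([7., 9.]))]
L52 [(array([421. , 139.6]), array([18. , 18.1])), (array([451.9, 134.9]), array([ 5.2, 30.3])), (array([466. ,  48.5]), array([10. , 12.2])), (array([471.4, 149.4]), array([17.9, 18.2])), (array([ 578.1, -183.4]), array([7.4, 9.6]))]
blue [(array([466.8,  45.6]), np.float32(0.196), array([20.7, 33.8]))] white [(array([485.2, -44.5]), np.float32(0.213), array([17.2, 52.4])), (array([ 590.1, -410.1]), np.float32(0.086), array([22.4, 37.3])), (array([ 691.3, -153.2]), np.float32(0.071), array([22.8, 36.4]))]
t 34.75 tcp [ 450.3 -129.9  190.6] psi 0.902 gap 1.004 gf 0.0 F [-0.4 -0.2 -0.7]
```

View pics/t5.png

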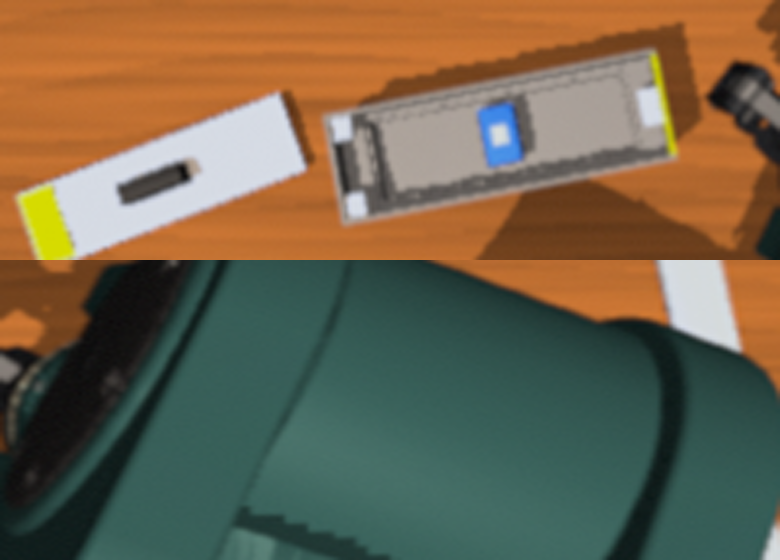

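t5: grey bin stacked level, blue box inside at (500,133) in the crop, yellow end at right (-y); the top camera now shows one white box was knocked to (691,-153).

```bash
python3 -c "
from h import *
c=cam('top')
P=[onz(c,150+u/3.25-.35,250+v/3.25-.35,108)[:2] for u,v in [(325,115),(655,50),(677,157),(344,224)]]
P=np.array(P);print(P.round(1),P.mean(0),np.linalg.norm(P[0]-P[1]),np.linalg.norm(P[1]-P[2]))
m=(P[0]+P[3])/2-(P[1]+P[2])/2;print(np.arctan2(m[1],m[0]))
h=cv2.cvtColor(cv2.resize(c['color'],None,fx=4,fy=4,interpolation=cv2.INTER_CUBIC),cv2.COLOR_BGR2HSV);H,S,V=[x.astype(int) for x in cv2.split(h)]
m=(((S<100)|((H>22)&(H<36)&(V>120)&(S>150)&(np.arange(2560)[None]>1380))|(H>100)&(H<125)&(S>150))).astype(np.uint8)*255
q=np.zeros_like(m);q[1040:1292,996:1440]=m[1040:1292,996:1440];q=cv2.morphologyEx(q,cv2.MORPH_OPEN,np.ones((5,5),np.uint8))
k=max(cv2.findContours(q,cv2.RETR_EXTERNAL,cv2.CHAIN_APPROX_NONE)[0],key=cv2.contourArea)
W=np.array([onz(c,(p[0]+.5)/4-.5,(p[1]+.5)/4-.5,108)[:2] for p in k[:,0]],np.float32);r=cv2.minAreaRect(W);b=cv2.boxPoints(r);print(r,np.arctan2(*(b[1]-b[0])[::-1]))
go([(437.6,-325.6,140,-.055,1)],[(437.6,-325.6,37,-.055,1)])
"
```

```text
[[478.1 148.2]
 [515.5 -47. ]
 [452.8 -59.1]
 [414.2 136.4]] [465.1357467   44.61987319] 198.76537809297136 63.84640710463953
1.762997392333416
((464.84326171875, 45.91858673095703), (68.549072265625, 199.84397888183594), 10.947541236877441) -1.3797258
t 34.8 tcp [ 450.2 -129.9  190.5] psi 0.901 gap 1.004 gf 0.0 F [0.2 0.1 0. ]
call
  [[-0.446, -0.645, 0.202],[0.0, 0.0, 0.1522],1] x5.2 
call
  [[0.0, 0.0, 0.412],[0.0, 0.0, 0.0],1] x1.7
```

Request:
drive_tool([
  [[-0.446,-0.645,0.202],[0,0,0.152],1],
  [[-0.446,-0.645,0.202],[0,0,0.152],1],
  [[-0.446,-0.645,0.202],[0,0,0.152],1],
  [[-0.446,-0.645,0.202],[0,0,0.152],1],
  [[-0.446,-0.645,0.202],[0,0,0.152],1],
  [[-0.446,-0.645,0.202],[0,0,0.152],1],
  [[-0.446,-0.645,0.202],[0,0,0.152],1],
  [[-0.446,-0.645,0.202],[0,0,0.152],1],
])

```text
clock: 35.8
eef_pos: [437.5, -325.4, 140.2]
tcp_rot: [2.278, 2.163, -0.0]
ft_force: [0.3, 0.7, -0.3]
finger_gap: 0.997
grasp_force: 0.0
```

Request:
drive_tool([
  [[0,0,0.1],[0,0,0],1],
  [[0,0,0.2],[0,0,0],1],
  [[0,0,0.3],[0,0,0],1],
  [[0,0,0.38],[0,0,0],1],
  [[0,0,0.412],[0,0,0],1],
  [[0,0,0.412],[0,0,0],1],
  [[0,0,0.412],[0,0,0],0.4],
  [[0,0,0.412],[0,0,0],0.4],
], grip_force=60)

```text
clock: 36.8
eef_pos: [437.8, -326.0, 38.1]
tcp_rot: [2.28, 2.159, 0.0]
ft_force: [-0.3, 1.8, 8.1]
finger_gap: 0.763
grasp_force: 67.2
```

Request:
drive_tool([
  [[0,0,0],[0,0,0],0.4],
  [[0,0,0],[0,0,0],0.4],
  [[0,0,0],[0,0,0],0.4],
  [[0,0,0],[0,0,0],0.4],
  [[0,0,0],[0,0,0],0.4],
  [[0,0,0],[0,0,0],0.4],
  [[0,0,0],[0,0,0],0.4],
  [[0,0,0],[0,0,0],0.4],
])

```text
clock: 37.8
eef_pos: [437.8, -326.0, 38.1]
tcp_rot: [2.28, 2.159, 0.0]
ft_force: [-0.2, 1.7, 6.2]
finger_gap: 0.76
grasp_force: 67.1
```

Request:
drive_tool([
  [[0,0,-0.05],[0,0,0],0.4],
  [[0,0,-0.15],[0,0,0],0.4],
  [[0,0,-0.3],[0,0,0],0.4],
  [[0,0,-0.45],[0,0,0],0.4],
  [[0,0,-0.6],[0,0,0],0.4],
  [[0,0,-0.72],[0,0,0],0.4],
  [[0,0,-0.72],[0,0,0],0.4],
  [[0,0,-0.72],[0,0,0],0.4],
])

```text
clock: 38.8
eef_pos: [437.1, -325.4, 216.8]
tcp_rot: [-2.281, -2.16, 0.0]
ft_force: [0.6, -0.1, -2.9]
finger_gap: 0.757
grasp_force: 66.9
```

```bash
python3 -c "
from h import *
go([(450,-140,218,.1,.4)],[(466.6,47.4,218,.193,.4)],[(466.6,47.4,155,.193,.4)],[(466.6,47.4,143,.193,.4)])
"
```

```text
t 38.8 tcp [ 437.1 -325.4  216.8] psi -0.055 gap 0.757 gf 66.9 F [ 0.6 -0.1 -2.9]
call
  [[0.743, 0.011, -0.005],[0.0, 0.0, -0.0246],0.4] x3.1 
call
  [[0.74, 0.141, 0.001],[0.0, -0.0001, -0.0148],0.4] x3.1 
call
  [[0.0, 0.0, 0.252],[0.0, 0.0, 0.0],0.4] x1.0 
call
  [[0.0, 0.0, 0.048],[0.0, 0.0, 0.0],0.4] x0.2
```

Request:
drive_tool([
  [[0.18,0.003,0],[0,0,-0.006],0.4],
  [[0.37,0.005,0],[0,0,-0.012],0.4],
  [[0.56,0.008,0],[0,0,-0.018],0.4],
  [[0.743,0.011,0],[0,0,-0.0246],0.4],
  [[0.743,0.011,0],[0,0,-0.0246],0.4],
  [[0.743,0.011,0],[0,0,-0.0246],0.4],
  [[0.743,0.011,0],[0,0,-0.0246],0.4],
  [[0.743,0.011,0],[0,0,-0.0246],0.4],
])

```text
clock: 39.8
eef_pos: [450.2, -141.0, 216.8]
tcp_rot: [-2.109, -2.328, 0.0]
ft_force: [-0.7, -0.0, -1.0]
finger_gap: 0.763
grasp_force: 66.8
```

Request:
drive_tool([
  [[0.18,0.035,0],[0,0,-0.004],0.4],
  [[0.37,0.07,0],[0,0,-0.008],0.4],
  [[0.56,0.105,0],[0,0,-0.012],0.4],
  [[0.74,0.141,0],[0,0,-0.0148],0.4],
  [[0.74,0.141,0],[0,0,-0.0148],0.4],
  [[0.74,0.141,0],[0,0,-0.0148],0.4],
  [[0.74,0.141,0],[0,0,-0.0148],0.4],
  [[0.74,0.141,0],[0,0,-0.0148],0.4],
])

```text
clock: 40.8
eef_pos: [467.0, 46.5, 217.0]
tcp_rot: [1.999, 2.423, -0.0]
ft_force: [0.6, 0.3, -2.9]
finger_gap: 0.761
grasp_force: 66.9
```

```bash
python3 -c "
from h import *
go([(466.6,47.4,160,.193,.4)],[(466.6,47.4,144,.193,.4)])
"
```

```text
t 40.8 tcp [467.   46.5 217. ] psi 0.191 gap 0.761 gf 66.9 F [ 0.6  0.3 -2.9]
call
  [[0.004, -0.001, 0.228],[0.0, 0.0, -0.0003],0.4] x1.0 
call
  [[0.0, 0.0, 0.064],[0.0, 0.0, 0.0],0.4] x0.3
```

Request:
drive_tool([
  [[0.004,-0.001,0.05],[0,0,0],0.4],
  [[0.004,-0.001,0.1],[0,0,0],0.4],
  [[0.004,-0.001,0.15],[0,0,0],0.4],
  [[0.004,-0.001,0.2],[0,0,0],0.4],
  [[0.004,-0.001,0.228],[0,0,0],0.4],
  [[0.004,-0.001,0.228],[0,0,0],0.4],
  [[0.004,-0.001,0.228],[0,0,0],0.4],
  [[0.004,-0.001,0.228],[0,0,0],0.4],
])

```text
clock: 41.8
eef_pos: [466.7, 48.2, 160.4]
tcp_rot: [1.997, 2.425, 0.001]
ft_force: [0.4, -0.5, -1.8]
finger_gap: 0.757
grasp_force: 66.9
```

Request:
drive_tool([
  [[0,0,0.01],[0,0,0],0.4],
  [[0,0,0.02],[0,0,0],0.4],
  [[0,0,0.03],[0,0,0],0.4],
  [[0,0,0.04],[0,0,0],0.4],
  [[0,0,0.05],[0,0,0],0.4],
  [[0,0,0.06],[0,0,0],0.4],
  [[0,0,0.064],[0,0,0],0.4],
  [[0,0,0.064],[0,0,0],0.4],
])

```text
clock: 42.8
eef_pos: [466.8, 48.0, 144.3]
tcp_rot: [1.997, 2.424, 0.0]
ft_force: [-0.3, -2.4, 4.9]
finger_gap: 0.757
grasp_force: 67.7
```

Request:
drive_tool([
  [[0,0,-0.012],[0,0,0],0.4],
  [[-0.006,0,-0.012],[0,0,0],0.4],
  [[-0.006,0,-0.012],[0,0,0],0.4],
  [[-0.006,0,-0.006],[0,0,0],0.4],
  [[-0.006,0,0],[0,0,0],0.4],
  [[-0.006,0,0.003],[0,0,0],0.4],
  [[-0.006,0,0.003],[0,0,0],0.4],
  [[-0.006,0,0.003],[0,0,0],0.4],
])

```text
clock: 43.8
eef_pos: [466.8, 46.7, 143.3]
tcp_rot: [1.997, 2.425, 0.0]
ft_force: [-0.3, -1.0, -1.0]
finger_gap: 0.761
grasp_force: 67.0
```

No contact now, with the foot inside the rim. I'll lower the last millimetre and release.

Request:
drive_tool([
  [[0,0,0.003],[0,0,0],0.4],
  [[0,0,0.005],[0,0,0],0.4],
  [[0,0,0.005],[0,0,0],0.4],
  [[0,0,0.005],[0,0,0],0.4],
  [[0,0,0.005],[0,0,0],1],
  [[0,0,0.005],[0,0,0],1],
  [[0,0,0.005],[0,0,0],1],
  [[0,0,0.005],[0,0,0],1],
])

```text
clock: 44.8
eef_pos: [466.8, 46.7, 142.0]
tcp_rot: [-1.997, -2.425, 0.0]
ft_force: [0.5, -1.1, -0.4]
finger_gap: 0.999
grasp_force: 0.0
```

Request:
drive_tool([
  [[0,0,-0.1],[0,0,0],1],
  [[0,0,-0.2],[0,0,0],1],
  [[0,0,-0.3],[0,0,0],0.6],
  [[0,0,-0.36],[0,0,0],0.6],
  [[0,0,-0.36],[0,0,0],0.6],
  [[0,0,-0.36],[0,0,0],0.6],
  [[0,0,-0.36],[0,0,0],0.6],
  [[0,0,-0.36],[0,0,0],0.6],
], grip_force=40)

```text
clock: 45.8
eef_pos: [466.6, 46.8, 231.6]
tcp_rot: [-1.997, -2.425, 0.001]
ft_force: [-0.1, 1.0, -0.2]
finger_gap: 0.601
grasp_force: 0.0
```

```bash
python3 -c "
from h import *
go([(540,-200,200,1.2,.6)],[(590.2,-410,100,1.651,.6)],[(590.2,-410,14,1.651,.6)])
"
```

```text
t 45.8 tcp [466.6  46.8 231.6] psi 0.193 gap 0.601 gf 0.0 F [-0.1  1.  -0.2]
call
  [[-1.025, 0.099, 0.126],[-0.0001, -0.0001, -0.1603],0.6] x5.5  OVER
call
  [[-0.492, -0.71, 0.4],[0.0, 0.0, -0.0718],0.6] x4.0 
call
  [[0.001, 0.0, 0.344],[0.0, 0.0, 0.0],0.6] x1.4
```

Request:
drive_tool([
  [[-0.98,0.099,0.12],[0,0,-0.16],0.6],
  [[-0.98,0.099,0.12],[0,0,-0.16],0.6],
  [[-0.98,0.099,0.12],[0,0,-0.16],0.6],
  [[-0.98,0.099,0.12],[0,0,-0.16],0.6],
  [[-0.98,0.099,0.12],[0,0,-0.16],0.6],
  [[-0.98,0.099,0.12],[0,0,-0.16],0.6],
  [[-0.98,0.099,0.12],[0,0,-0.16],0.6],
  [[-0.98,0.099,0.12],[0,0,-0.16],0.6],
])

```text
clock: 46.8
eef_pos: [538.0, -188.8, 202.0]
tcp_rot: [-0.585, -3.086, -0.0]
ft_force: [1.0, 0.6, -0.7]
finger_gap: 0.598
grasp_force: 0.0
```

```bash
python3 -c "
from h import *
go([(590.2,-410,100,1.651,.6)],[(590.2,-410,14,1.651,.6)])
c=cam('top');print('white',topface('white',c),'L156',[(x[0],x[2]) for x in topface('white',c,156,(12,110))])
s=cam('scene');cv2.imwrite('pics/s6.png',np.hstack([cv2.resize(s['color'][180:280,280:420],(420,300),interpolation=2),cv2.resize(c['color'][250:350,230:360],(390,300),interpolation=2)])[:,:800])
"
```

```text
t 46.8 tcp [ 538.  -188.8  202. ] psi 1.196 gap 0.598 gf 0.0 F [ 1.   0.6 -0.7]
call
  [[-0.519, -0.747, 0.408],[0.0, 0.0, -0.0724],0.6] x4.2 
call
  [[0.0, 0.0, 0.344],[0.0, 0.0, 0.0],0.6] x1.4 
white [(array([443.3, 160.6]), np.float32(0.199), array([14.5, 26.1])), (array([ 691.1, -152.9]), np.float32(0.086), array([23.7, 36.6]))] L156 [(array([447. , 137.4]), array([12.6, 22.6])), (array([459.3, -45.5]), array([10.9, 13. ])), (array([504.3, -36.8]), array([13.1, 14.7]))]
```

View pics/s6.png

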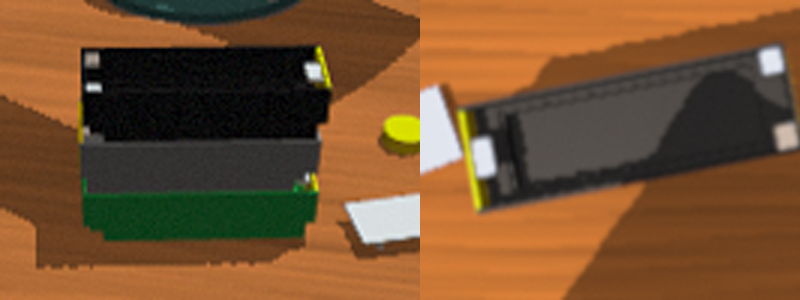

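s6: the three bins are stacked square and level, black's yellow end right in the scene view (+y) over grey's plain end; the ledges of the black bin are seen at (484,157), (770,60) and (788,135) in the crop.

Request:
drive_tool([
  [[-0.519,-0.747,0.408],[0,0,-0.072],0.6],
  [[-0.519,-0.747,0.408],[0,0,-0.072],0.6],
  [[-0.519,-0.747,0.408],[0,0,-0.072],0.6],
  [[-0.519,-0.747,0.408],[0,0,-0.072],0.6],
  [[-0.519,-0.747,0.408],[0,0,-0.072],0.6],
  [[-0.519,-0.747,0.408],[0,0,-0.072],0.6],
  [[-0.519,-0.747,0.408],[0,0,-0.072],0.6],
  [[-0.519,-0.747,0.408],[0,0,-0.072],0.6],
])

```text
clock: 47.9
eef_pos: [591.2, -409.3, 101.1]
tcp_rot: [-0.126, 3.138, -0.001]
ft_force: [0.2, -0.2, 0.1]
finger_gap: 0.604
grasp_force: 0.0
```

Request:
drive_tool([
  [[0,0,0.1],[0,0,0],0.6],
  [[0,0,0.2],[0,0,0],0.6],
  [[0,0,0.28],[0,0,0],0.6],
  [[0,0,0.33],[0,0,0],0.6],
  [[0,0,0.344],[0,0,0],0.6],
  [[0,0,0.344],[0,0,0],0.6],
  [[0,0,0.344],[0,0,0],0.05],
  [[0,0,0.344],[0,0,0],0.05],
])

```text
clock: 48.9
eef_pos: [591.2, -410.4, 14.8]
tcp_rot: [-0.125, 3.138, -0.001]
ft_force: [-0.1, 0.3, 0.5]
finger_gap: 0.252
grasp_force: 39.3
```

Request:
drive_tool([
  [[0,0,0],[0,0,0],0.05],
  [[0,0,0],[0,0,0],0.05],
  [[0,0,-0.1],[0,0,0],0.05],
  [[0,0,-0.3],[0,0,0],0.05],
  [[0,0,-0.5],[0,0,0],0.05],
  [[0,0,-0.7],[0,0,0],0.05],
  [[0,0,-0.8],[0,0,0],0.05],
  [[0,0,-0.8],[0,0,0],0.05],
])

```text
clock: 49.9
eef_pos: [591.4, -410.6, 215.8]
tcp_rot: [-0.125, 3.137, -0.004]
ft_force: [0.3, 0.2, -0.8]
finger_gap: 0.253
grasp_force: 39.2
```

```bash
python3 -c "
from h import *
go([(535,-180,212,1.7,.05)],[(471.8,17.8,212,1.764,.05)],[(471.8,17.8,124,1.764,.05)])
c=cam('top');print('white',topface('white',c))
"
```

```text
t 49.9 tcp [ 591.4 -410.6  215.8] psi 1.651 gap 0.253 gf 39.2 F [ 0.3  0.2 -0.8]
call
  [[0.152, 0.938, 0.013],[-0.0004, 0.0004, -0.0079],0.05] x4.0 
call
  [[0.148, 0.817, 0.0],[0.0, 0.0, -0.0102],0.05] x3.5 
call
  [[0.0, 0.0, 0.352],[0.0, 0.0, 0.0],0.05] x1.5 
white [(array([443.3, 160.7]), np.float32(0.208), array([14.3, 25.7])), (array([ 691.3, -153.2]), np.float32(0.071), array([22.9, 36.5]))]
```

Request:
drive_tool([
  [[0.152,0.938,0],[0,0,-0.008],0.05],
  [[0.152,0.938,0],[0,0,-0.008],0.05],
  [[0.152,0.938,0],[0,0,-0.008],0.05],
  [[0.152,0.938,0],[0,0,-0.008],0.05],
  [[0.152,0.938,0],[0,0,-0.008],0.05],
  [[0.152,0.938,0],[0,0,-0.008],0.05],
  [[0.152,0.938,0],[0,0,-0.008],0.05],
  [[0.152,0.938,0],[0,0,-0.008],0.05],
])

```text
clock: 50.95
eef_pos: [534.4, -180.2, 213.5]
tcp_rot: [0.202, -3.135, -0.0]
ft_force: [0.5, 1.3, -0.9]
finger_gap: 0.249
grasp_force: 39.5
```

Request:
drive_tool([
  [[0.148,0.817,0],[0,0,-0.01],0.05],
  [[0.148,0.817,0],[0,0,-0.01],0.05],
  [[0.148,0.817,0],[0,0,-0.01],0.05],
  [[0.148,0.817,0],[0,0,-0.01],0.05],
  [[0.148,0.817,0],[0,0,-0.01],0.05],
  [[0.148,0.817,0],[0,0,-0.01],0.05],
  [[0.148,0.817,0],[0,0,-0.01],0.05],
  [[0.148,0.817,0],[0,0,-0.01],0.05],
])

```text
clock: 51.95
eef_pos: [471.4, 17.6, 213.9]
tcp_rot: [0.301, -3.127, -0.0]
ft_force: [0.8, -0.2, -0.8]
finger_gap: 0.249
grasp_force: 39.6
```

```bash
python3 -c "
from h import *
go([(471.8,17.8,124,1.764,.05)])
"
```

```text
t 51.95 tcp [471.4  17.6 213.9] psi 1.762 gap 0.249 gf 39.6 F [ 0.8 -0.2 -0.8]
call
  [[-0.002, 0.0, 0.36],[0.0, 0.0, -0.0002],0.05] x1.5
```

Request:
drive_tool([
  [[0,0,0.1],[0,0,0],0.05],
  [[0,0,0.2],[0,0,0],0.05],
  [[0,0,0.28],[0,0,0],0.05],
  [[0,0,0.33],[0,0,0],0.05],
  [[0,0,0.36],[0,0,0],0.05],
  [[0,0,0.36],[0,0,0],0.05],
  [[0,0,0.36],[0,0,0],0.42],
  [[0,0,0.36],[0,0,0],0.42],
])

```text
clock: 52.95
eef_pos: [471.4, 18.3, 124.5]
tcp_rot: [-0.302, 3.126, -0.0]
ft_force: [0.2, -0.1, -0.6]
finger_gap: 0.42
grasp_force: 0.0
```

Request:
drive_tool([
  [[0,0,0],[0,0,0],0.42],
  [[0,0,0],[0,0,0],0.42],
  [[0,0,-0.1],[0,0,0],0.42],
  [[0,0,-0.3],[0,0,0],0.42],
  [[0,0,-0.36],[0,0,0],0.42],
  [[0,0,-0.36],[0,0,0],0.42],
  [[0,0,-0.36],[0,0,0],0.42],
  [[0,0,-0.36],[0,0,0],0.42],
])

```text
clock: 53.95
eef_pos: [470.7, 18.4, 213.1]
tcp_rot: [0.302, -3.125, -0.001]
ft_force: [-0.5, 0.6, -0.7]
finger_gap: 0.419
grasp_force: 0.0
```

```bash
python3 -c "
from h import *
go([(600,-80,180,1.7,.6)],[(691.2,-153,100,1.646,.6)],[(691.2,-153,14,1.646,.6)])
"
```

```text
t 53.95 tcp [470.7  18.4 213.1] psi 1.764 gap 0.419 gf 0.0 F [-0.5  0.6 -0.7]
call
  [[-0.432, -0.485, 0.132],[0.0001, -0.0002, 0.0101],0.6] x2.8 
call
  [[-0.325, -0.337, 0.32],[0.0, 0.0, 0.0086],0.6] x2.4 
call
  [[0.0, 0.0, 0.344],[0.0, 0.0, 0.0],0.6] x1.4
```

Request:
drive_tool([
  [[-0.432,-0.485,0.132],[0,0,0.01],0.6],
  [[-0.432,-0.485,0.132],[0,0,0.01],0.6],
  [[-0.432,-0.485,0.132],[0,0,0.01],0.6],
  [[-0.432,-0.485,0.132],[0,0,0.01],0.6],
  [[-0.432,-0.485,0.132],[0,0,0.01],0.6],
  [[-0.432,-0.485,0.132],[0,0,0.01],0.6],
  [[-0.432,-0.485,0.132],[0,0,0.01],0.6],
  [[-0.432,-0.485,0.132],[0,0,0.01],0.6],
])

```text
clock: 54.95
eef_pos: [600.2, -79.7, 181.4]
tcp_rot: [-0.205, 3.134, -0.0]
ft_force: [-0.4, 0.9, -0.1]
finger_gap: 0.601
grasp_force: 0.0
```

```bash
python3 -c "
from h import *
c=cam('top');print('white',topface('white',c), topface('white',c,137))
go([(691.2,-153,100,1.646,.6)],[(691.2,-153,14,1.646,.6)])
"
```

```text
white [(array([443.3, 160.6]), np.float32(0.196), array([14.5, 26. ]))] [(array([446.5, 140.9]), np.float32(0.196), array([12.9, 23.1]))]
t 55.0 tcp [600.3 -79.7 181.3] psi 1.701 gap 0.597 gf 0.0 F [ 0.4 -0.2 -1.4]
call
  [[-0.323, -0.338, 0.325],[0.0, 0.0001, 0.0088],0.6] x2.4 
call
  [[0.0, 0.0, 0.344],[0.0, 0.0, 0.0],0.6] x1.4
```

Request:
drive_tool([
  [[-0.323,-0.338,0.325],[0,0,0.009],0.6],
  [[-0.323,-0.338,0.325],[0,0,0.009],0.6],
  [[-0.323,-0.338,0.325],[0,0,0.009],0.6],
  [[-0.323,-0.338,0.325],[0,0,0.009],0.6],
  [[-0.323,-0.338,0.325],[0,0,0.009],0.6],
  [[-0.323,-0.338,0.325],[0,0,0.009],0.6],
  [[-0.323,-0.338,0.325],[0,0,0.009],0.6],
  [[-0.323,-0.338,0.325],[0,0,0.009],0.6],
])

```text
clock: 56.0
eef_pos: [691.3, -153.1, 100.2]
tcp_rot: [-0.116, 3.139, -0.0]
ft_force: [0.9, 0.2, -0.7]
finger_gap: 0.596
grasp_force: 0.0
```

Request:
drive_tool([
  [[0,0,0.1],[0,0,0],0.6],
  [[0,0,0.2],[0,0,0],0.6],
  [[0,0,0.28],[0,0,0],0.6],
  [[0,0,0.33],[0,0,0],0.6],
  [[0,0,0.344],[0,0,0],0.6],
  [[0,0,0.344],[0,0,0],0.6],
  [[0,0,0.344],[0,0,0],0.05],
  [[0,0,0.344],[0,0,0],0.05],
])

```text
clock: 57.0
eef_pos: [691.8, -153.5, 14.6]
tcp_rot: [-0.115, 3.138, -0.001]
ft_force: [0.2, -0.0, -0.5]
finger_gap: 0.252
grasp_force: 39.3
```

Request:
drive_tool([
  [[0,0,0],[0,0,0],0.05],
  [[0,0,0],[0,0,0],0.05],
  [[0,0,-0.1],[0,0,0],0.05],
  [[0,0,-0.3],[0,0,0],0.05],
  [[0,0,-0.5],[0,0,0],0.05],
  [[0,0,-0.7],[0,0,0],0.05],
  [[0,0,-0.8],[0,0,0],0.05],
  [[0,0,-0.8],[0,0,0],0.05],
])

```text
clock: 58.0
eef_pos: [692.1, -153.6, 215.7]
tcp_rot: [-0.115, 3.136, -0.002]
ft_force: [0.5, 0.3, -0.9]
finger_gap: 0.247
grasp_force: 39.3
```

```bash
python3 -c "
from h import *
go([(600,-30,212,1.7,.05)],[(460.3,76.6,212,1.764,.05)],[(460.3,76.6,124,1.764,.05)])
c=cam('top');print('white',topface('white',c,137,(60,300)))
"
```

```text
t 58.0 tcp [ 692.1 -153.6  215.7] psi 1.644 gap 0.247 gf 39.3 F [ 0.5  0.3 -0.9]
call
  [[0.331, 0.52, 0.013],[-0.0002, 0.0005, -0.0089],0.05] x2.6 
call
  [[0.499, 0.495, 0.0],[0.0, 0.0, -0.0102],0.05] x2.9 
call
  [[0.0, 0.0, 0.352],[0.0, 0.0, 0.0],0.05] x1.5 
white [(array([446.4, 140.7]), np.float32(0.199), array([13.1, 23.6])), (array([471.4,  17.5]), np.float32(0.196), array([20.5, 34.1]))]
```

White 1 stands in the black bin at (471,18).

Request:
drive_tool([
  [[0.331,0.52,0],[0,0,-0.009],0.05],
  [[0.331,0.52,0],[0,0,-0.009],0.05],
  [[0.331,0.52,0],[0,0,-0.009],0.05],
  [[0.331,0.52,0],[0,0,-0.009],0.05],
  [[0.331,0.52,0],[0,0,-0.009],0.05],
  [[0.331,0.52,0],[0,0,-0.009],0.05],
  [[0.331,0.52,0],[0,0,-0.009],0.05],
  [[0.331,0.52,0],[0,0,-0.009],0.05],
])

```text
clock: 59.05
eef_pos: [599.5, -30.1, 213.5]
tcp_rot: [0.203, -3.135, -0.0]
ft_force: [-0.4, -0.8, -0.7]
finger_gap: 0.247
grasp_force: 39.4
```

Request:
drive_tool([
  [[0.499,0.495,0],[0,0,-0.01],0.05],
  [[0.499,0.495,0],[0,0,-0.01],0.05],
  [[0.499,0.495,0],[0,0,-0.01],0.05],
  [[0.499,0.495,0],[0,0,-0.01],0.05],
  [[0.499,0.495,0],[0,0,-0.01],0.05],
  [[0.499,0.495,0],[0,0,-0.01],0.05],
  [[0.499,0.495,0],[0,0,-0.01],0.05],
  [[0.499,0.495,0],[0,0,-0.01],0.05],
])

```text
clock: 60.05
eef_pos: [459.9, 76.5, 213.6]
tcp_rot: [0.302, -3.127, -0.0]
ft_force: [0.0, -0.7, -0.3]
finger_gap: 0.246
grasp_force: 39.5
```

```bash
python3 -c "
from h import *
go([(460.3,76.6,124,1.764,.05)])
"
```

```text
t 60.05 tcp [459.9  76.5 213.6] psi 1.763 gap 0.246 gf 39.5 F [ 0.  -0.7 -0.3]
call
  [[-0.002, 0.0, 0.358],[0.0, -0.0001, -0.0002],0.05] x1.5
```

Request:
drive_tool([
  [[0,0,0.1],[0,0,0],0.05],
  [[0,0,0.2],[0,0,0],0.05],
  [[0,0,0.28],[0,0,0],0.05],
  [[0,0,0.33],[0,0,0],0.05],
  [[0,0,0.358],[0,0,0],0.05],
  [[0,0,0.358],[0,0,0],0.05],
  [[0,0,0.358],[0,0,0],0.42],
  [[0,0,0.358],[0,0,0],0.42],
])

```text
clock: 61.05
eef_pos: [459.9, 76.8, 124.8]
tcp_rot: [-0.302, 3.126, -0.0]
ft_force: [-0.7, 0.1, -0.7]
finger_gap: 0.42
grasp_force: 0.0
```

Request:
drive_tool([
  [[0,0,0],[0,0,0],0.42],
  [[0,0,0],[0,0,0],0.42],
  [[0,0,-0.1],[0,0,0],0.42],
  [[0,0,-0.3],[0,0,0],0.42],
  [[0,0,-0.4],[0,0,0],0.42],
  [[0,0,-0.4],[0,0,0],0.42],
  [[0,0,-0.4],[0,0,0],0.42],
  [[0,0,-0.4],[0,0,0],0.42],
])

```text
clock: 62.05
eef_pos: [459.1, 76.8, 223.4]
tcp_rot: [0.302, -3.125, -0.0]
ft_force: [-0.2, 0.4, 0.0]
finger_gap: 0.421
grasp_force: 0.0
```

Request:
drive_tool([
  [[0.1,-0.7,0],[0,0,0.13],0.6],
  [[0.1,-0.7,0],[0,0,0.13],0.6],
  [[0.1,-0.7,0],[0,0,0.13],0.6],
  [[0.1,-0.7,0],[0,0,0.13],0.6],
  [[0.1,-0.7,0],[0,0,0.13],0.6],
  [[0.1,-0.7,0],[0,0,0.13],0.6],
  [[0.1,-0.7,0],[0,0,0.13],0.6],
  [[0.1,-0.7,0],[0,0,0.13],0.6],
])

```text
clock: 63.05
eef_pos: [468.6, -99.6, 224.2]
tcp_rot: [-0.962, -2.99, 0.0]
ft_force: [-0.1, -0.3, -0.3]
finger_gap: 0.6
grasp_force: 0.0
```

```bash
python3 -c "
from h import *
c=cam('top');print('white boxes',topface('white',c,137,(60,300)));print('L156',[(x[0],x[2]) for x in topface('white',c,156,(12,110))]);print('cover',topface('white',c,18,(900,3000)))
cur()
s=cam('scene');cv2.imwrite('pics/s7.png',np.hstack([cv2.resize(s['color'][180:280,280:480],(400,200),interpolation=2),cv2.resize(c['color'][250:350,150:350],(400,200),interpolation=2)]))
h=cv2.cvtColor(cv2.resize(c['color'],None,fx=4,fy=4,interpolation=cv2.INTER_CUBIC),cv2.COLOR_BGR2HSV);H,S,V=[x.astype(int) for x in cv2.split(h)]
def fit(m,z,box):
    q=np.zeros(m.shape,np.uint8);x0,x1,y0,y1=[4*t for t in box];q[y0:y1,x0:x1]=m[y0:y1,x0:x1]*255
    k=max(cv2.findContours(q,cv2.RETR_EXTERNAL,cv2.CHAIN_APPROX_NONE)[0],key=cv2.contourArea)
    W=np.array([onz(c,(p[0]+.5)/4-.5,(p[1]+.5)/4-.5,z)[:2] for p in k[:,0]],np.float32);r=cv2.minAreaRect(W);return r
print('yellow',fit((H>22)&(H<36)&(S>120)&(V>110),18,(145,185,290,340)))
print('rib',fit(V<90,36,(180,215,292,320)))
"
```

```text
white boxes [(array([446.4, 140.9]), np.float32(0.201), array([12.7, 22.8])), (array([460. ,  76.2]), np.float32(0.191), array([21.9, 35.8])), (array([471. ,  17.7]), np.float32(0.193), array([21.8, 35.8]))]
L156 [(array([447. , 137.4]), array([12.5, 22.3])), (array([459.4, -45.5]), array([12.4, 14.2])), (array([504.4, -36.8]), array([12.6, 14.5]))]
cover [(array([438.2, 266.1]), np.float32(1.936), array([ 56. , 171.5]))]
t 63.1 tcp [468.6 -99.6 224.2] psi 0.948 gap 0.602 gf 0.0 F [-0.8  1.2 -0.1]
yellow ((405.77899169921875, 350.2441101074219), (48.84647750854492, 24.90159034729004), 21.38153076171875)
rib ((435.57684326171875, 272.2269592285156), (11.97610092163086, 45.68759536743164), 20.514245986938477)
```

View pics/s7.png

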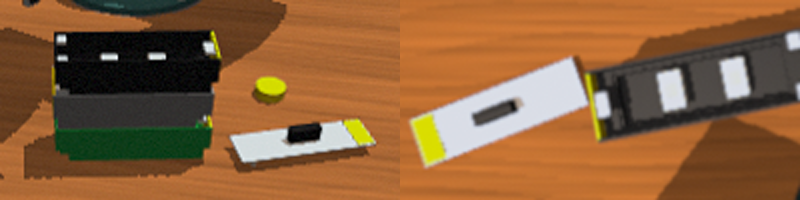

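s7: tower square with both white boxes inside the black bin (crop (672,90), (736,77)); cover still on the table, rib at (495,110) in the crop, no knock.

```bash
python3 -c "
from h import *
go([(458,100,226,.6,.6)],[(435,274,120,.364,.5)],[(435,274,50,.364,.5),(435,274,31,.364,.5)])
"
```

```text
t 63.15 tcp [468.6 -99.6 224.2] psi 0.948 gap 0.603 gf 0.0 F [-0.2  0.4  0.3]
call
  [[0.5, 0.624, -0.007],[0.0, 0.0, 0.0553],0.6] x3.3 
call
  [[0.627, 0.317, 0.424],[0.0, 0.0, 0.0376],0.5] x3.4 
call
  [[-0.001, 0.0, 0.28],[0.0, 0.0, 0.0],0.5] x1.2 
  [[-0.001, 0.0, 0.356],[0.0, 0.0, 0.0],0.5] x0.3
```

Request:
drive_tool([
  [[0.5,0.624,0],[0,0,0.055],0.5],
  [[0.5,0.624,0],[0,0,0.055],0.5],
  [[0.5,0.624,0],[0,0,0.055],0.5],
  [[0.5,0.624,0],[0,0,0.055],0.5],
  [[0.5,0.624,0],[0,0,0.055],0.5],
  [[0.5,0.624,0],[0,0,0.055],0.5],
  [[0.5,0.624,0],[0,0,0.055],0.5],
  [[0.5,0.624,0],[0,0,0.055],0.5],
], grip_force=60)

```text
clock: 64.15
eef_pos: [458.4, 99.2, 224.3]
tcp_rot: [-1.466, -2.779, 0.0]
ft_force: [-0.0, -0.3, -0.8]
finger_gap: 0.497
grasp_force: 0.0
```

Request:
drive_tool([
  [[0.627,0.317,0],[0,0,0.038],0.5],
  [[0.627,0.317,0],[0,0,0.038],0.5],
  [[0.627,0.317,0],[0,0,0.038],0.5],
  [[0.627,0.317,0.2],[0,0,0.038],0.5],
  [[0.627,0.317,0.424],[0,0,0.038],0.5],
  [[0.627,0.317,0.424],[0,0,0.038],0.5],
  [[0.627,0.317,0.424],[0,0,0.038],0.5],
  [[0.627,0.317,0.424],[0,0,0.038],0.5],
])

```text
clock: 65.15
eef_pos: [436.3, 274.2, 120.4]
tcp_rot: [1.784, 2.584, 0.004]
ft_force: [0.2, 0.4, -0.1]
finger_gap: 0.498
grasp_force: 0.0
```

```bash
python3 -c "
from h import *
go([(435,274,60,.364,.5),(435,274,31,.364,.5)])
"
```

```text
t 65.15 tcp [436.3 274.2 120.4] psi 0.362 gap 0.498 gf 0.0 F [ 0.2  0.4 -0.1]
call
  [[0.001, -0.006, 0.242],[0.0005, 0.0, -0.0003],0.5] x1.0 
  [[0.001, -0.007, 0.358],[0.0005, 0.0, -0.0003],0.5] x0.5
```

Request:
drive_tool([
  [[0,-0.004,0.12],[0,0,0],0.5],
  [[0,-0.004,0.2],[0,0,0],0.5],
  [[0,-0.004,0.27],[0,0,0],0.5],
  [[0,-0.004,0.31],[0,0,0],0.5],
  [[0,-0.004,0.34],[0,0,0],0.5],
  [[0,-0.004,0.357],[0,0,0],0.5],
  [[0,-0.004,0.357],[0,0,0],0.5],
  [[0,-0.004,0.357],[0,0,0],0.5],
])

```text
clock: 66.15
eef_pos: [434.3, 273.7, 29.4]
tcp_rot: [1.785, 2.585, 0.001]
ft_force: [0.0, 0.2, -0.4]
finger_gap: 0.5
grasp_force: 0.0
```

Request:
drive_tool([
  [[0,0,0],[0,0,0],0.05],
  [[0,0,0],[0,0,0],0.05],
  [[0,0,0],[0,0,0],0.05],
  [[0,0,0],[0,0,0],0.05],
  [[0,0,0],[0,0,0],0.05],
  [[0,0,0],[0,0,0],0.05],
  [[0,0,0],[0,0,0],0.05],
  [[0,0,0],[0,0,0],0.05],
])

```text
clock: 67.15
eef_pos: [434.4, 273.8, 29.5]
tcp_rot: [1.784, 2.585, 0.001]
ft_force: [0.0, -0.9, 5.8]
finger_gap: 0.15
grasp_force: 59.3
```

Request:
drive_tool([
  [[0,0,-0.04],[0,0,0],0.05],
  [[0,0,-0.12],[0,0,0],0.05],
  [[0,0,-0.25],[0,0,0],0.05],
  [[0,0,-0.4],[0,0,0],0.05],
  [[0,0,-0.55],[0,0,0],0.05],
  [[0,0,-0.7],[0,0,0],0.05],
  [[0,0,-0.85],[0,0,0],0.05],
  [[0,0,-0.88],[0,0,0],0.05],
])

```text
clock: 68.15
eef_pos: [434.6, 273.9, 251.6]
tcp_rot: [1.784, 2.584, 0.005]
ft_force: [0.8, -0.0, -0.8]
finger_gap: 0.15
grasp_force: 58.7
```

```bash
cat > hook.py <<'E'
from h import *
C=np.array([466.5,48.3,104.]);YAW=1.764;G=29.5
def pose(th,X,Z):
    """tilt th, tip-top corner (92,4) at bin (X,Z) -> TCP world, rotation"""
    c,s=np.cos(th),np.sin(th)
    o=np.array([X-(92*c+4*s),0,Z-(-92*s+4*c)])
    t=o+np.array([G*s,0,G*c])
    Rz=R.from_euler("z",YAW)
    return C+Rz.apply(t),Rz*R.from_rotvec([0,th,0])*Rz.inv()*down(YAW-np.pi/2)
def clear(th,X,Z):
    c,s=np.cos(th),np.sin(th);f=lambda x,z:(X+(x-92)*c+(z-4)*s,Z-(x-92)*s+(z-4)*c)
    # min gap ledge corner over tongue / under plate / stem; plate end to wall
    inv=lambda px,pz:((px-X)*c-(pz-Z)*s+92,(px-X)*s+(pz-Z)*c+4)
    a=inv(85,48);b=inv(85,52);w=f(94,18 if f(94,18)[1]<56 else 14)
    return "tongue %.1f plate %.1f/end %.1f stem %.1f wall %.1f tip-ledge %.1f"%(a[1]-4,14-b[1],f(94,14)[1]-52,min(a[0],b[0])-81,97-max(f(94,14)[0],f(94,18)[0]),85-X)
def wp(th,X,Z,o=.05):
    p,q=pose(th,X,Z);return (*p,q,o)
E
python3 - <<'E'
from hook import *
for a in [(.35,81.5,60),(.35,81.5,45.7),(.35,88.5,45.5),(.3,89,45.3),(.2,90,44),(.1,91,43),(0,91.5,42.8)]: print(a,clear(*a),pose(*a)[0].round(1))
cur()
go([(450,180,248,.3,.05)],[wp(.35,81.5,90)],[wp(.35,81.5,70)])
E
```

```text
(0.35, 81.5, 60) tongue -10.1 plate 16.3/end 16.7 stem 17.0 wall 8.8 tip-ledge 3.5 [465.8  52.1 219.5]
(0.35, 81.5, 45.7) tongue 3.4 plate 2.9/end 2.4 stem 12.1 wall 8.8 tip-ledge 3.5 [465.8  52.1 205.2]
(0.35, 88.5, 45.5) tongue 1.1 plate 5.1/end 2.2 stem 5.5 wall 1.8 tip-ledge -3.5 [464.4  58.9 205. ]
(0.3, 89, 45.3) tongue 1.4 plate 4.8/end 2.3 stem 5.2 wall 2.0 tip-ledge -4.0 [464.8  56.8 200.8]
(0.2, 90, 44) tongue 2.9 plate 3.2/end 1.4 stem 4.5 wall 2.3 tip-ledge -5.0 [465.6  53.1 191.3]
(0.1, 91, 43) tongue 4.4 plate 1.6/end 0.8 stem 4.1 wall 2.6 tip-ledge -6.0 [466.1  50.3 181.6]
(0, 91.5, 42.8) tongue 5.2 plate 0.8/end 0.8 stem 4.5 wall 3.5 tip-ledge -6.5 [466.6  47.8 172.3]
t 68.15 tcp [434.6 273.9 251.6] psi 0.362 gap 0.15 gf 58.7 F [ 0.8 -0.  -0.8]
t 68.15 tcp [434.6 273.9 251.6] psi 0.362 gap 0.15 gf 58.7 F [ 0.8 -0.  -0.8]
call
  [[-0.373, -0.076, 0.014],[0.0006, 0.0, 0.0099],0.05] x1.6 
call
  [[-0.507, -0.091, -0.006],[0.0029, -0.0557, 0.0169],0.05] x2.1 
call
  [[0.027, 0.0, 0.075],[0.0, 0.0, 0.0],0.05] x0.3
```

Request:
drive_tool([
  [[-0.09,-0.02,0],[0,0,0.0025],0.05],
  [[-0.18,-0.04,0],[0,0,0.005],0.05],
  [[-0.28,-0.06,0],[0,0,0.0075],0.05],
  [[-0.373,-0.076,0],[0,0,0.01],0.05],
  [[-0.373,-0.076,0],[0,0,0.01],0.05],
  [[-0.373,-0.076,0],[0,0,0.01],0.05],
  [[-0.373,-0.076,0],[0,0,0.01],0.05],
  [[-0.373,-0.076,0],[0,0,0.01],0.05],
])

```text
clock: 69.15
eef_pos: [449.2, 180.2, 248.9]
tcp_rot: [-1.864, -2.529, 0.0]
ft_force: [-0.7, -0.2, -1.0]
finger_gap: 0.153
grasp_force: 58.7
```

Request:
drive_tool([
  [[-0.1,-0.02,0],[0.0006,-0.011,0.0034],0.05],
  [[-0.2,-0.04,0],[0.0012,-0.022,0.0068],0.05],
  [[-0.3,-0.055,0],[0.0018,-0.033,0.01],0.05],
  [[-0.4,-0.07,0],[0.0023,-0.044,0.0135],0.05],
  [[-0.507,-0.091,0],[0.0029,-0.0557,0.0169],0.05],
  [[-0.507,-0.091,0],[0.0029,-0.0557,0.0169],0.05],
  [[-0.507,-0.091,0],[0.0029,-0.0557,0.0169],0.05],
  [[-0.507,-0.091,0],[0.0029,-0.0557,0.0169],0.05],
])

```text
clock: 70.15
eef_pos: [465.1, 52.4, 249.1]
tcp_rot: [1.814, 2.203, -0.319]
ft_force: [0.2, -0.6, -0.5]
finger_gap: 0.151
grasp_force: 58.7
```

Run:
```python
from hook import *
go([wp(.35,81.5,66)])
s=cam('scene');c=cam('top')
cv2.imwrite('pics/s8.png',np.hstack([cv2.resize(s['color'][150:260,290:410],(480,440),interpolation=2),cv2.resize(c['color'][240:350,225:305],(320,440),interpolation=2)]))
# expected hover points in scene px: cover plate +x end corners and tongue tip, bin yellow end corners
p,q=cur();Rz=R.from_euler("z",YAW);th=.35
```

```text
t 70.15 tcp [465.1  52.4 249.1] psi 0.193 gap 0.151 gf 58.7 F [ 0.2 -0.6 -0.5]
call
  [[0.03, 0.002, 0.089],[0.0001, -0.0001, -0.0001],0.05] x0.4 
t 70.25 tcp [465.1  52.3 249.1] psi 0.193 gap 0.145 gf 58.7 F [ 0.1  0.4 -0.4]
```

View pics/s8.png

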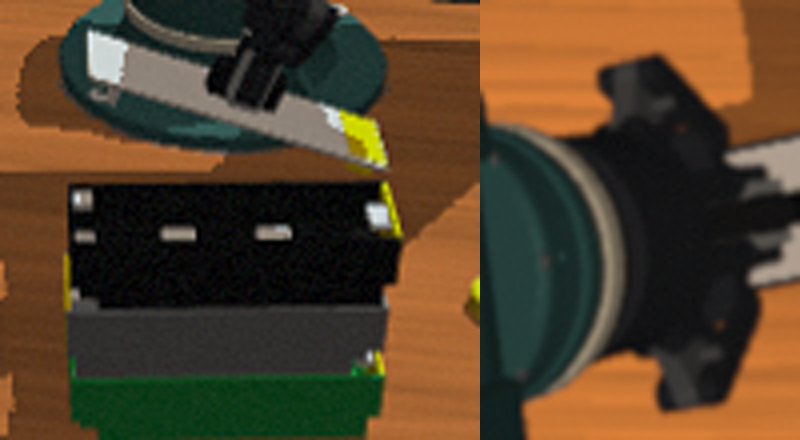

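s8: the cover hovers with its yellow hook end lower at right ((386,168) plate corner in the crop), bin's near yellow rim corner at ~(402,237); both parallel.

Run:
```python
from hook import *
c=cam('scene');p,q=cur();Rz=R.from_euler("z",YAW);th=.35
def cov(x,y,z):
    M=Rz*R.from_rotvec([0,th,0]);return p+M.apply(np.array([x,y,z-G]))
crop=lambda P:((proj(c,P)[0]-[290,150]+.4)*4).round(1)
for n,P in dict(pl_low=cov(94,-27,14),pl_top=cov(94,-27,18),plfar=cov(94,27,18),plL=cov(-94,-27,18),binc=C+Rz.apply([100,-33,56]),binfar=C+Rz.apply([100,33,56]),binL=C+Rz.apply([-100,-33,56]),farL=C+Rz.apply([-100,33,56])).items(): print(n,crop(P),"dpx per 1mm along",(crop(P+Rz.apply([1,0,0]))-crop(P)).round(2))
cv2.imwrite('pics/s9.png',cv2.resize(c['color'][180:215,370:400],(600,700),interpolation=cv2.INTER_CUBIC)[:600])
```

```text
t 70.3 tcp [465.1  52.2 249.1] psi 0.193 gap 0.151 gf 58.7 F [ 0.4 -1.  -1.1]
pl_low [383.8 172.1] dpx per 1mm along [ 1.7 -0.1]
pl_top [386.7 166.6] dpx per 1mm along [1.7 0. ]
plfar [373.  119.3] dpx per 1mm along [1.7 0. ]
plL [87.1 72.4] dpx per 1mm along [1.8 0. ]
binc [399.6 237.5] dpx per 1mm along [1.7 0. ]
binfar [382.9 178.2] dpx per 1mm along [1.5 0. ]
binL [ 67.2 241.6] dpx per 1mm along [1.7 0. ]
farL [ 65.1 181.6] dpx per 1mm along [1.6 0. ]
```

View pics/s9.png

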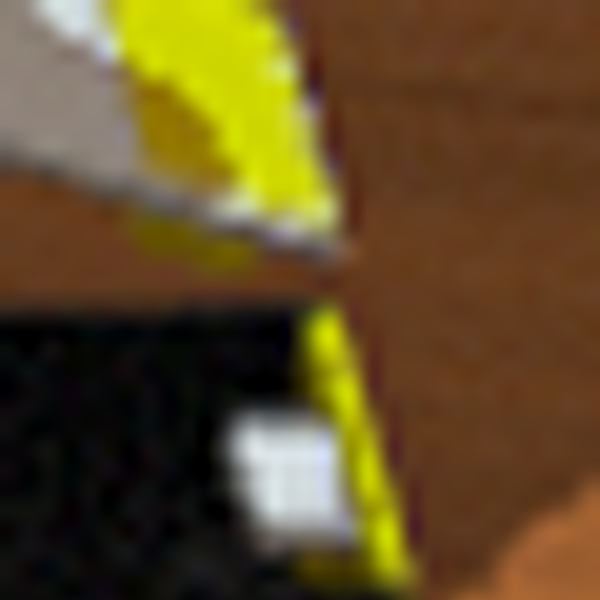

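s9: plate corner at (340,240) and bin rim corner at (410,585) both sit ~1–1.5 mm further along than predicted, so their relative position agrees with the plan within ~0.5 mm.

Run:
```python
from hook import *
go([wp(.35,82,60)],[wp(.35,82,45.8)],[wp(.35,88,45.5)])
```

```text
t 70.3 tcp [465.1  52.2 249.1] psi 0.193 gap 0.151 gf 58.7 F [ 0.4 -1.  -1.1]
call
  [[0.041, 0.003, 0.111],[0.0001, 0.0, -0.0001],0.05] x0.5 
call
  [[0.02, 0.0, 0.053],[0.0, 0.0, 0.0],0.05] x0.2 
call
  [[0.023, 0.0, -0.007],[0.0, 0.0, 0.0],0.05] x0.1
```

Request:
drive_tool([
  [[0.01,0.003,0.03],[0,0,0],0.05],
  [[0.02,0.003,0.06],[0,0,0],0.05],
  [[0.03,0.003,0.08],[0,0,0],0.05],
  [[0.035,0.003,0.1],[0,0,0],0.05],
  [[0.041,0.003,0.111],[0,0,0],0.05],
  [[0.041,0.003,0.111],[0,0,0],0.05],
  [[0.041,0.003,0.111],[0,0,0],0.05],
  [[0.041,0.003,0.111],[0,0,0],0.05],
])

```text
clock: 71.3
eef_pos: [465.8, 52.1, 219.6]
tcp_rot: [1.815, 2.202, -0.32]
ft_force: [-0.3, 0.2, -1.0]
finger_gap: 0.151
grasp_force: 58.7
```

Request:
drive_tool([
  [[0.004,0,0.01],[0,0,0],0.05],
  [[0.008,0,0.02],[0,0,0],0.05],
  [[0.012,0,0.03],[0,0,0],0.05],
  [[0.015,0,0.04],[0,0,0],0.05],
  [[0.018,0,0.048],[0,0,0],0.05],
  [[0.02,0,0.053],[0,0,0],0.05],
  [[0.02,0,0.053],[0,0,0],0.05],
  [[0.02,0,0.053],[0,0,0],0.05],
])

```text
clock: 72.3
eef_pos: [465.8, 52.3, 205.4]
tcp_rot: [1.815, 2.202, -0.32]
ft_force: [0.1, -0.7, -1.5]
finger_gap: 0.154
grasp_force: 58.7
```

Run:
```python
from hook import *
p,q=cur();print(pose(.35,82,45.8)[0].round(1))
go([wp(.35,88,45.5)])
```

```text
t 72.3 tcp [465.8  52.3 205.4] psi 0.192 gap 0.154 gf 58.7 F [ 0.1 -0.7 -1.5]
[465.7  52.5 205.3]
t 72.3 tcp [465.8  52.3 205.4] psi 0.192 gap 0.154 gf 58.7 F [ 0.1 -0.7 -1.5]
call
  [[0.024, 0.0, -0.007],[0.0001, 0.0001, -0.0002],0.05] x0.1
```

Down without contact. Slide outwards under the ledge.

Request:
drive_tool([
  [[0.004,0,-0.001],[0,0,0],0.05],
  [[0.008,0,-0.002],[0,0,0],0.05],
  [[0.012,0,-0.003],[0,0,0],0.05],
  [[0.016,0,-0.005],[0,0,0],0.05],
  [[0.02,0,-0.006],[0,0,0],0.05],
  [[0.024,0,-0.007],[0,0,0],0.05],
  [[0.024,0,-0.007],[0,0,0],0.05],
  [[0.024,0,-0.007],[0,0,0],0.05],
])

```text
clock: 73.3
eef_pos: [464.6, 58.4, 204.9]
tcp_rot: [1.815, 2.202, -0.321]
ft_force: [0.3, -0.7, 0.2]
finger_gap: 0.146
grasp_force: 58.7
```

Run:
```python
from hook import *
s=cam('scene');cv2.imwrite('pics/s10.png',cv2.resize(s['color'][165:230,350:410],(553,600),interpolation=2))
for a in [(.25,89.2,44.8),(.15,90.3,43.7),(.07,91,43.2),(0,91.5,42.8)]:print(clear(*a))
go([wp(.25,89.2,44.8)],[wp(.15,90.3,43.7)],[wp(.07,91,43.2)],[wp(0,91.5,42.8)])
```

```text
tongue 2.1 plate 4.1/end 2.0 stem 5.1 wall 2.4 tip-ledge -4.2
tongue 3.5 plate 2.6/end 1.3 stem 4.5 wall 2.6 tip-ledge -5.3
tongue 4.4 plate 1.6/end 1.0 stem 4.4 wall 3.0 tip-ledge -6.0
tongue 5.2 plate 0.8/end 0.8 stem 4.5 wall 3.5 tip-ledge -6.5
t 73.35 tcp [464.5  58.4 204.9] psi 0.192 gap 0.149 gf 58.7 F [-0.3 -0.2 -1. ]
call
  [[-0.003, 0.0, 0.038],[0.0, 0.016, -0.0001],0.05] x0.5 
call
  [[-0.003, 0.0, 0.04],[0.0001, 0.0159, 0.0],0.05] x0.5 
call
  [[-0.004, 0.0, 0.031],[0.0, 0.0127, 0.0],0.05] x0.4 
call
  [[-0.004, 0.0, 0.028],[0.0, 0.0112, 0.0],0.05] x0.4
```

View pics/s10.png

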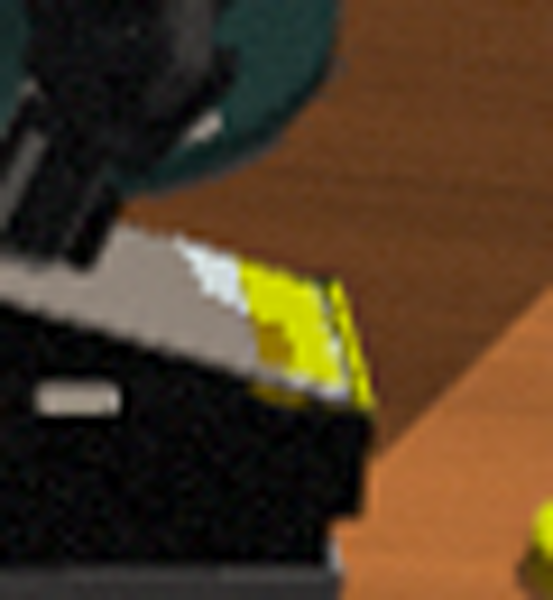

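s10: the cover's end now lies inside the yellow end wall (~(340,370)), no contact force. Swing down in steps.

Request:
drive_tool([
  [[-0.0005,0,0.006],[0,0.0027,0],0.05],
  [[-0.001,0,0.013],[0,0.0053,0],0.05],
  [[-0.0015,0,0.019],[0,0.008,0],0.05],
  [[-0.002,0,0.025],[0,0.0107,0],0.05],
  [[-0.0025,0,0.032],[0,0.0133,0],0.05],
  [[-0.003,0,0.038],[0,0.016,0],0.05],
  [[-0.003,0,0.038],[0,0.016,0],0.05],
  [[-0.003,0,0.038],[0,0.016,0],0.05],
])

```text
clock: 74.35
eef_pos: [465.3, 54.5, 196.2]
tcp_rot: [1.869, 2.268, -0.234]
ft_force: [-0.3, -0.4, -0.6]
finger_gap: 0.154
grasp_force: 58.7
```

Request:
drive_tool([
  [[-0.0005,0,0.007],[0,0.0027,0],0.05],
  [[-0.001,0,0.013],[0,0.0053,0],0.05],
  [[-0.0015,0,0.02],[0,0.008,0],0.05],
  [[-0.002,0,0.027],[0,0.0107,0],0.05],
  [[-0.0025,0,0.033],[0,0.0133,0],0.05],
  [[-0.003,0,0.04],[0,0.016,0],0.05],
  [[-0.003,0,0.04],[0,0.016,0],0.05],
  [[-0.003,0,0.04],[0,0.016,0],0.05],
])

```text
clock: 75.35
eef_pos: [465.9, 51.3, 186.7]
tcp_rot: [1.922, 2.333, -0.143]
ft_force: [0.3, 0.7, -0.9]
finger_gap: 0.15
grasp_force: 58.7
```

Run:
```python
from hook import *
go([wp(.07,91,43.2)],[wp(0,91.5,42.8)])
```

```text
t 75.35 tcp [465.9  51.3 186.7] psi 0.192 gap 0.15 gf 58.7 F [ 0.3  0.7 -0.9]
call
  [[-0.004, 0.0, 0.031],[0.0001, 0.0126, -0.0001],0.05] x0.4 
call
  [[-0.004, 0.0, 0.028],[0.0, 0.0112, 0.0],0.05] x0.4
```

Request:
drive_tool([
  [[-0.0005,0,0.005],[0,0.002,0],0.05],
  [[-0.001,0,0.01],[0,0.0042,0],0.05],
  [[-0.002,0,0.016],[0,0.0063,0],0.05],
  [[-0.003,0,0.021],[0,0.0084,0],0.05],
  [[-0.0035,0,0.026],[0,0.0105,0],0.05],
  [[-0.004,0,0.031],[0,0.0126,0],0.05],
  [[-0.004,0,0.031],[0,0.0126,0],0.05],
  [[-0.004,0,0.031],[0,0.0126,0],0.05],
])

```text
clock: 76.35
eef_pos: [466.4, 49.3, 179.2]
tcp_rot: [1.963, 2.382, -0.068]
ft_force: [0.4, -0.0, -0.5]
finger_gap: 0.146
grasp_force: 58.7
```

Request:
drive_tool([
  [[-0.0005,0,0.005],[0,0.002,0],0.05],
  [[-0.001,0,0.01],[0,0.004,0],0.05],
  [[-0.002,0,0.014],[0,0.0056,0],0.05],
  [[-0.003,0,0.019],[0,0.0075,0],0.05],
  [[-0.0035,0,0.024],[0,0.0095,0],0.05],
  [[-0.004,0,0.028],[0,0.0112,0],0.05],
  [[-0.004,0,0.028],[0,0.0112,0],0.05],
  [[-0.004,0,0.028],[0,0.0112,0],0.05],
])

```text
clock: 77.35
eef_pos: [466.6, 47.8, 172.3]
tcp_rot: [1.998, 2.424, 0.001]
ft_force: [0.1, -0.0, 0.0]
finger_gap: 0.15
grasp_force: 58.7
```

Run:
```python
from hook import *
p,q=cur();print(q.as_rotvec().round(3),pose(0,91.5,42)[0],pose(0,91.5,42)[1].as_rotvec().round(3))
s=cam('scene');cv2.imwrite('pics/s11.png',cv2.resize(s['color'][165:250,290:410],(720,510),interpolation=2))
```

```text
t 77.35 tcp [466.6  47.8 172.3] psi 0.192 gap 0.15 gf 58.7 F [ 0.1 -0.   0. ]
[1.998e+00 2.424e+00 1.000e-03] [466.59600197  47.80930292 171.5       ] [1.997 2.425 0.   ]
```

View pics/s11.png

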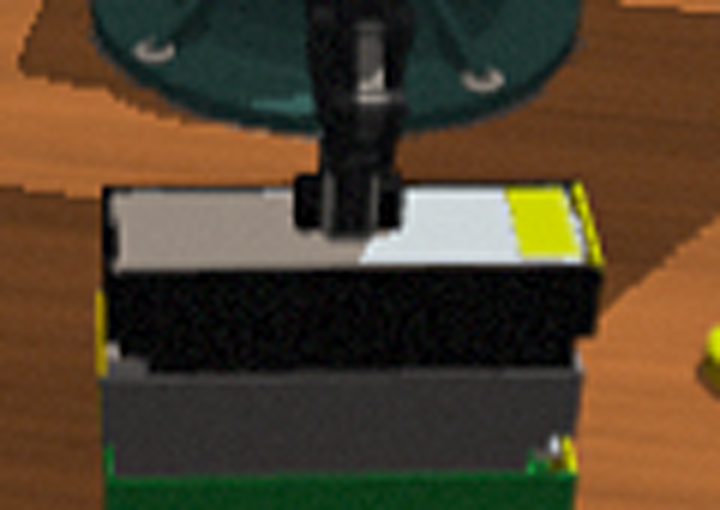

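s11: the cover lies flat inside the black bin's rim, yellow end at the yellow wall (~(545,220)). Lower the last millimetre, release, and back off.

Request:
drive_tool([
  [[0,0,0.002],[0,0,0],0.05],
  [[0,0,0.003],[0,0,0],0.05],
  [[0,0,0.003],[0,0,0],0.05],
  [[0,0,0.003],[0,0,0],0.4],
  [[0,0,0.003],[0,0,0],0.4],
  [[0,0,0.003],[0,0,0],0.4],
  [[0,0,0.003],[0,0,0],0.4],
  [[0,0,0.003],[0,0,0],0.4],
])

```text
clock: 78.4
eef_pos: [466.6, 47.8, 171.5]
tcp_rot: [1.998, 2.424, 0.001]
ft_force: [-0.0, -0.2, -0.0]
finger_gap: 0.401
grasp_force: 0.0
```

Request:
drive_tool([
  [[0,0,-0.05],[0,0,0],0.4],
  [[0,0,-0.15],[0,0,0],0.4],
  [[0,0,-0.3],[0,0,0],0.4],
  [[0,0,-0.3],[0,0,0],0.4],
  [[-0.5,0,-0.3],[0,0,0],0.4],
  [[-0.8,0,-0.3],[0,0,0],0.4],
  [[-0.8,0,-0.3],[0,0,0],0.4],
  [[-0.8,0,-0.3],[0,0,0],0.4],
])

```text
clock: 79.4
eef_pos: [505.0, -151.7, 245.9]
tcp_rot: [-2.002, -2.421, -0.0]
ft_force: [-1.2, 0.7, -0.4]
finger_gap: 0.4
grasp_force: 0.0
```

Run:
```python
from hook import *
cur();s=cam('scene');t=cam('top')
cv2.imwrite('pics/s12.png',np.hstack([cv2.resize(s['color'][165:265,290:410],(480,400),interpolation=2),cv2.resize(t['color'][250:350,230:310],(320,400),interpolation=2)]))
```

```text
t 79.4 tcp [ 505.  -151.7  245.9] psi 0.189 gap 0.4 gf 0.0 F [-1.2  0.7 -0.4]
```

View pics/s12.png

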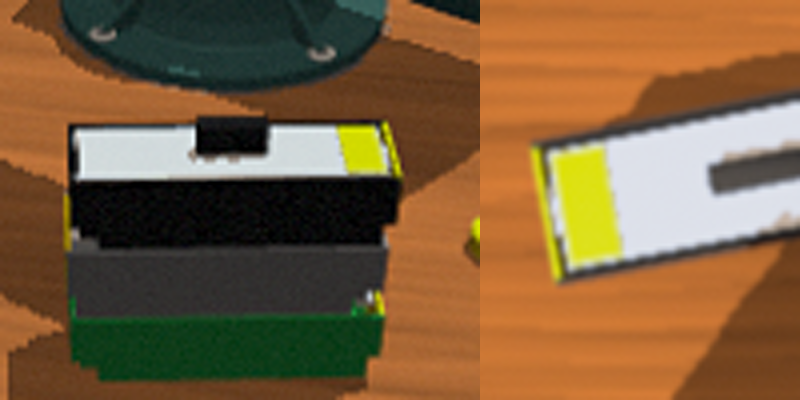

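s12: the tower stands square, with the cover flat inside the black rim from both views and the gripper clear. Handing in.

```bash
python3 -c "
from workcell import ctrl
print(ctrl.sign_off())"
```

```text
the job is handed in; nothing more can be done
None
```

The covered tower is built and handed in at about 79 s of the 210 s allowed: both reds are in green, the blue in half-turned grey, both whites in black, and the cover is hooked and lying flat inside the rim; the sign-off returned no verdict.

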